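Refit the analyser's push knob under its raised lid

ROBOT

A 6-joint arm with a two-finger parallel gripper is mounted at the origin on the work surface. World frame = base frame: x ahead of the robot, y to its left, z up, the work surface at z = 0. Lengths are in m, angles in rad, forces in N, time in s.
With the tool pointing down it reaches from about 0.425 to 0.95 m from the base axis. Payload 3.5 kg.
Tool frame: the origin (TCP) lies between the finger pads; the fingertips stand 14 mm ahead of it and the grasp point (between the pads) lies 5 mm behind it; z points along the fingers, y is the direction in which the jaws open and shut (so a half turn about z gives the same grasp; the last joint's range is limited). The gripper opens to 85 mm and grips with 20 to 120 N. Pads are 22 mm wide; open, the fingers measure 114 mm over their backs; the gripper's body (76 mm by 85 mm) begins 54 mm behind the grasp point. The pads swing forward as they close: fully open they stand 13 mm farther back than shut.
Start: joints at [-1.384, 0.286, 1.577, -0, 1.279, -0.15], TCP at [0.223, -0.637, 0.217] pointing down, gripper open.
Joint ranges: [-2.77, 2.77], [-0.9, 2.22], [0.21, 2.48], [-1.53, 4.67], [0.24, 2.81], [-2.84, 2.84]. Speed limits (rad/s): [2.79, 2.79, 3.14, 3.14, 3.14, 3.14].

INTERFACE

Orientations are given as a unit quaternion [x, y, z, w].
In Python, from plant import ctrl gives the robot as it stands. The module is installed in compiled form; this text tells all that it offers.
- The arm moves only by the tool servo_tool, never from a script. Its argument "increments" is text: rows parted by semicolons, each of 7 numbers parted by spaces: the turn, a rotation vector about the tool's x, y, z in rad, then the shift along the tool's x, y, z in cm, then the finger opening in cm, from 0 to 8.54. In form: ax ay az dx dy dz claw; .... A call has 1 to 10 rows; each row is the pose to reach, as a shift and turn from the pose commanded when the call began, along the tool's axes at that moment; what a row does not reach only later rows make up. A row lasts 1/12 s, in which the tool goes at most 41.7 mm and 7.16 degrees, less where a joint would pass 70% of its speed; a pose out of reach is approached as far as the arm can. A call with a gripper value outside its range is refused whole. The fingers move at their own pace and stop on an object; "grip_force" is the grip in N (left out, the last holds). Time passes only in rows, so rows that repeat a pose let the fingers close. It gives the time, the measured TCP pose, the force and the opening at its end, in the units of the state.
- ctrl.get_state(): the state, without advancing time (a new reading comes with each control period).
- ctrl.read_camera(name): name is "scene" or "top" or "wrist"; returns (picture, depth): 384x512x3 uint8, red, green, blue; 384x512 float32, m along the optical axis (not along the pixel's ray), 0 where there is no reading.
- ctrl.camera_info(name): a dict with "camera_matrix" (3x3 intrinsics, pixels), "world_to_cam" (4x4, takes a point from world to camera coordinates). Camera axes: x right, y down, z forward; pixel columns grow to the right and rows downward; lengths in m; the calibration is good to about 2 mm. A picture is of the moment at which its call begins: read the wrist's pose just before it. camera_info takes no time and is no camera call; for the wrist camera it gives the pose at the moment of the call.
- ctrl.sign_off(): hands the job in, once; it reports no verdict.
The state is a dict: "time": time; "qpos": joint angles; "dq": joint speeds; "joint_efforts": joint torques, N m; "eef_pos": TCP position; "tcp_rot": TCP orientation; "contact_force": force on the tool from outside, world axes, zero at the start; "wrist_torque": the same for the moment, N m; "opening": opening from 0.0 (shut) to 1.0 (fully open).
Only numpy, scipy, OpenCV 4.12 (cv2) and the standard library are available. Lean on these libraries where they do the work, as an engineer would, in place of code of your own. Each camera call takes 0.05 s, during which the arm holds its last target.

TASK

The control knob has come off the small test analyser on the desk. Raise the analyser's stiff clear lid until it stands a little past upright, opened about 105 degrees from closed, and leave it there; then pick up the dark grey knob, turn it so that its D-shaped bore matches the D-shaped shaft on the deck, push it fully home and press it in against the shaft's spring. Finish while still holding the knob pressed in, and leave the other things on the desk where they are.

Things in the scene. Friction and masses are not known exactly. Their poses are not given: they have to be found in the camera images.
- lid (a joint): Opening angle of the analyser's lid: 0 = closed, flat; pi/2 = upright; stops at 2.4. It starts slightly ajar and its stiff hinge (about 0.5 N m, plus up to 0.2 N m of weight) holds it wherever it is left. Lid: white frame with a clear window, 145 mm from hinge to front edge, 218 mm wide, 9 mm thick.
- lid_hinge (a point): Fixed point in the middle of the lid's hinge axis, at the far edge of the analyser, 75 mm above the desk. Axes of the analyser: x points away from its front (from the front rim to the hinge), y along the hinge axis, z up. The lid opens by its front edge rising and swinging over towards +x.
- lid_bar (a point): Middle of the straight round bar of the lid's bail handle: 10 mm thick, parallel to the hinge, 185 mm from the hinge axis (direction from the hinge (-cos a, sin a) in the analyser's x and z, a = lid angle), 40 mm beyond the lid's front edge. 90 mm of it are free between its two arms; 35 mm are open between bar and lid edge. It can turn between gripper pads.
- analyser: White desk-top test analyser, fixed to the desk: 155 mm deep (x), 220 mm wide (y). Origin at the centre of its underside, axes as at the hinge. Inside the lid's outline a deck 42 mm above the desk, with an 8 mm thick rim round it up to 70 mm above the desk; the shaft stands upright on this deck.
- shaft_top (a point): Centre of the top end of the upright metal D-shaft: 12 mm diameter, one flat 3 mm from the axis on its own +x side over the whole height, top end bevelled 3 mm. z up. Top 26 mm above the deck, 68 mm above the desk, in a flat dark ring of 52 mm diameter. It cannot turn, only sink straight down against its spring. Its place on the deck and its turn differ each time.
- spindle (a joint): How far the D-shaft is pressed down: 0 = up, 0.006 m = at its stop. Spring: 3 N to start, about 10 N at the stop. Pressed in means beyond 0.003 m.
- knob_center (a point): Centre of the loose dark grey knob, half-way up (22 mm above its underside; 44 mm high, 50 g). Lower part: round skirt, 40 mm diameter, 20 mm high. On it an upright bar grip, 12 mm thick (along y), 24 mm high, flat-sided from x = -19 to +18 mm, ending in a pointed nose at x = +28 mm. A thin white line on top runs to the nose. z up: it starts standing on the desk, bore down.
- knob_nose (a point): Tip of the knob's pointed nose, 28 mm along +x from its axis and 32 mm above its underside.
- knob_bore (a point): Centre of the mouth of the open D-bore in the knob's underside, on its axis (x, z as the knob): 14 mm diameter, 16 mm deep, its flat 4 mm from the axis on the +x (nose) side. It slides onto the shaft with 1 mm clearance when the nose points the way the shaft's flat faces. Fully home, the mouth is 16 mm below the shaft's top and the knob's centre 6 mm above it.
- tape: Bystander: roll of paper tape lying flat, 60 mm diameter, 24 mm high; origin at the centre of its underside.
- jar: Bystander: white jar, 48 mm diameter, 60 mm high; origin at the centre of its underside.
- thermometer: Bystander: white flat digital thermometer, 120 x 20 x 13 mm, long side along its x; origin at the centre of its underside.
- pump: Bystander: white pump bottle, 60 mm diameter, 158 mm high; origin at the centre of its underside.
- cup: Bystander: clear sample cup, 58 mm diameter, 55 mm high; origin at the centre of its underside.
There are look-alikes about, which are no part of the job. Leave any purple look-alike of the part that bears knob_center alone.

How it is judged:
By the outcome, as a careful person would: the job done as asked, in the order asked, and still so for the second after the job is handed in, while the arm keeps its last pose, push and grip.
It also fails if it takes over 58 s, if anything falls off the work surface, if the arm or the gripper's body presses on something with over 40 N, if the wrist force passes 120 N, or if a joint passes its speed limit or range.

## Working session

There is one attempt and no reset: what is moved stays moved. The work goes in short steps, Python scripts to look and compute and a tool call to move; the robot and the scene stay as the last step left them, time stands still between calls to the robot, and variables do not carry over. Pictures are saved under pics/ and viewed, and the job is handed in when it is done.

Besides the shell and the picture viewer there is one more tool, called after "Emit:" in YAML: its name, and indented under it one key for each argument. servo_tool: Moves the arm, as the interface text tells. Its arguments: {"type":"object","properties":{"increments":{"type":"string"},"grip_force":{"type":"number"}},"required":["increments"]}

```bash
mkdir -p pics
cat > h.py <<'E'
import numpy as np, cv2
from plant import ctrl
def grab(cam,name):
    ci=ctrl.camera_info(cam); p,d=ctrl.read_camera(cam)
    cv2.imwrite(f'pics/{name}.png',cv2.cvtColor(p,cv2.COLOR_RGB2BGR)); np.savez(f'pics/{name}.npz',p=p,d=d,K=ci['camera_matrix'],T=ci['world_to_cam'])
    return p,d,ci
def load(name):
    return np.load(f'pics/{name}.npz')
def pts(z):
    K,T,d=z['K'],z['T'],z['d']
    v,u=np.mgrid[:d.shape[0],:d.shape[1]]
    c=np.stack([(u-K[0,2])/K[0,0]*d,(v-K[1,2])/K[1,1]*d,d],-1)
    Ti=np.linalg.inv(T); return c@Ti[:3,:3].T+Ti[:3,3]
def proj(z,P):
    P=np.atleast_2d(P);c=P@z['T'][:3,:3].T+z['T'][:3,3];q=c@z['K'].T;return q[:,:2]/q[:,2:]
E
python3 - <<'E'
from h import *
for c in ['scene','top','wrist']:
    p,d,ci=grab(c,c+'0'); 
    print(c,ci['camera_matrix'].round(1).tolist(),np.linalg.inv(ci['world_to_cam']).round(3).tolist())
s=ctrl.get_state();print(s)
E
```

```text
scene [[499.3, 0.0, 246.6], [0.0, 499.3, 187.0], [0.0, 0.0, 1.0]] [[-0.03, 0.735, -0.677, 1.35], [1.0, 0.022, -0.021, 0.036], [0.0, -0.678, -0.735, 0.969], [0.0, 0.0, 0.0, 1.0]]
top [[397.8, 0.0, 248.7], [0.0, 397.8, 192.5], [0.0, 0.0, 1.0]] [[-0.092, -0.97, 0.224, 0.311], [-0.996, 0.088, -0.024, 0.036], [0.003, -0.225, -0.974, 1.108], [0.0, 0.0, 0.0, 1.0]]
wrist [[289.0, 0.0, 260.4], [0.0, 289.0, 195.3], [0.0, 0.0, 1.0]] [[0.33, -0.899, -0.288, 0.297], [-0.944, -0.316, -0.098, -0.613], [-0.003, 0.304, -0.953, 0.373], [0.0, 0.0, 0.0, 1.0]]
{'time': 0.15, 'qpos': array([-1.38400947e+00,  2.87012315e-01,  1.57783333e+00, -2.41219909e-05,
        1.27860424e+00, -1.50015054e-01]), 'dq': array([-0.0013379 , -0.00385848, -0.00380667, -0.00220302, -0.00102622,
        0.00125294]), 'joint_efforts': array([ 1.11676363e-03, -4.06601429e+01, -2.93142557e+01, -1.81981050e-04,
        3.91516602e-03, -1.09396916e-05]), 'eef_pos': array([ 0.22297956, -0.63653998,  0.21633552]), 'tcp_rot': array([ 9.85853028e-01,  1.67609501e-01, -2.86171379e-05, -9.28249760e-04]), 'contact_force': array([-0.11523067, -0.27679898, -1.0394963 ]), 'wrist_torque': array([-0.02405153,  0.04372656, -0.01400669]), 'opening': 0.9991410556263943}
```

View pics/scene0.png

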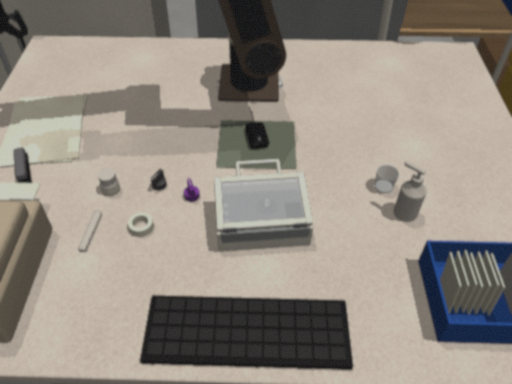

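View pics/top0.png

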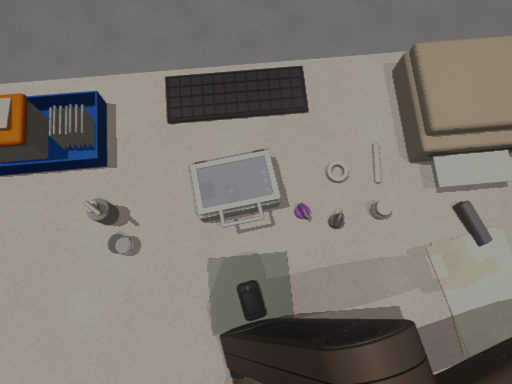

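View pics/wrist0.png

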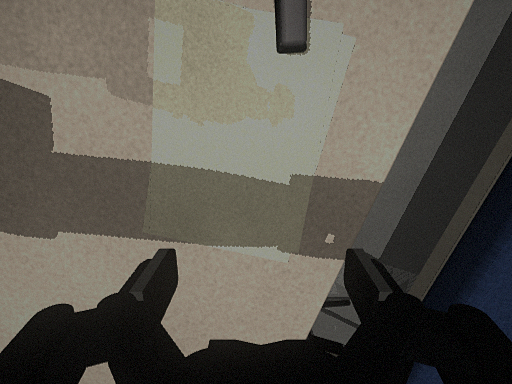

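Run:
```python
from h import *
z=load('top0');P=pts(z)
for n,(u,v) in dict(bar=(242,223),barL=(224,226),barR=(261,219),lid=(236,180),knob=(337,219),purple=(303,211),fl=(198,214),fr=(277,203),bl=(193,166),br=(271,153)).items():
    print(n,P[v,u].round(3), P[v-1:v+2,u-1:u+2,2].round(3).tolist())
img=cv2.imread('pics/top0.png')
a=cv2.resize(img[140:240,180:290],None,fx=7,fy=6,interpolation=3);cv2.imwrite('pics/top0a.png',a)
a=cv2.resize(img[190:240,285:400],None,fx=6.9,fy=6.9,interpolation=3);cv2.imwrite('pics/top0k.png',a)
img=cv2.imread('pics/scene0.png')
a=cv2.resize(img[150:250,90:320],None,fx=3.4,fy=3.4,interpolation=3);cv2.imwrite('pics/scene0a.png',a)
```

```text
bar [0.463 0.036 0.102] [[0.106, 0.105, 0.106], [0.101, 0.102, -0.004], [0.001, -0.001, 0.002]]
barL [0.459 0.082 0.105] [[0.105, 0.104, 0.106], [0.106, 0.105, 0.107], [0.101, -0.0, -0.001]]
barR [ 0.469 -0.013  0.105] [[0.107, 0.106, 0.108], [0.105, 0.105, 0.101], [0.005, 0.001, 0.0]]
lid [0.582 0.042 0.085] [[0.096, 0.088, 0.089], [0.087, 0.085, 0.085], [0.088, 0.09, 0.091]]
knob [ 0.46  -0.221  0.044] [[1.108, 0.043, 0.042], [0.043, 0.044, 0.046], [0.047, 0.043, 0.041]]
purple [ 0.49  -0.132  0.043] [[0.042, 0.044, 0.045], [0.045, 0.043, 0.043], [0.042, 0.044, 0.045]]
fl [0.498 0.147 0.097] [[-0.001, 0.101, 0.099], [0.004, 0.097, 0.098], [0.003, -0.002, 0.093]]
fr [ 0.516 -0.062  0.058] [[0.07, 0.069, 0.072], [0.065, 0.058, 0.057], [0.046, 0.043, 0.042]]
bl [0.632 0.154 0.082] [[0.079, 0.082, 0.085], [0.082, 0.082, 0.084], [0.08, 0.084, 0.08]]
br [ 0.676 -0.066  0.003] [[0.001, 0.0, 0.001], [-0.001, 0.003, 0.002], [0.002, -0.001, 0.0]]
```

View pics/top0a.png

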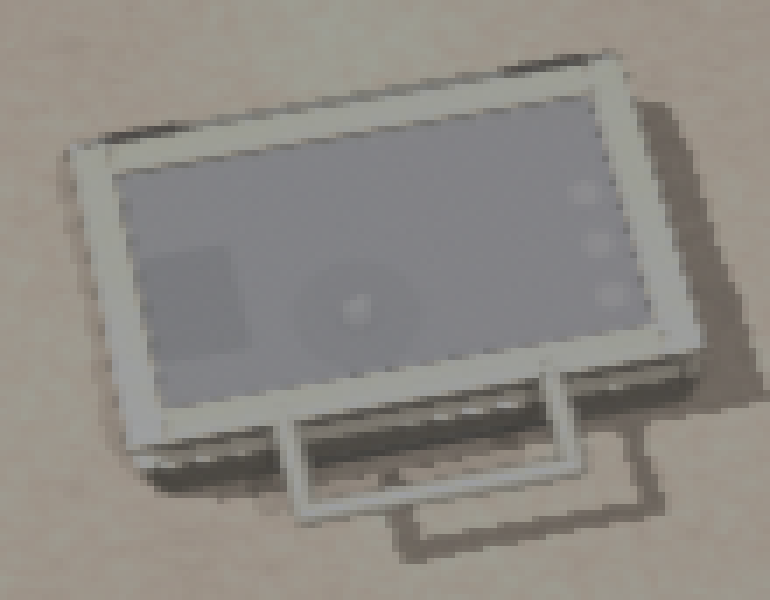

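View pics/top0k.png

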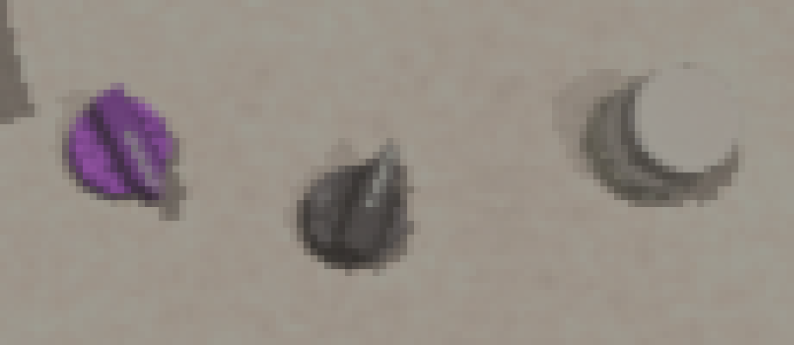

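View pics/scene0a.png

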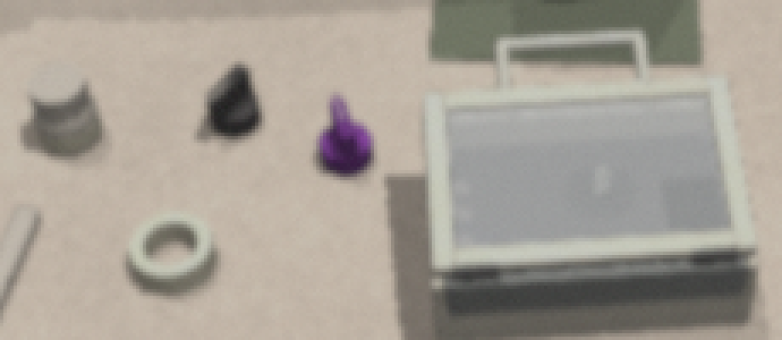

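Run:
```python
from h import *
for n in ['top0','scene0']:
    z=load(n);P=pts(z)
    q=P.reshape(-1,3)
    # bar
    m=(q[:,0]>.43)&(q[:,0]<.478)&(q[:,1]>-.03)&(q[:,1]<.1)&(q[:,2]>.08)&(q[:,2]<.13)
    b=q[m]
    if len(b)>5:
        c=np.median(b,0);
        vx,vy,x0,y0=cv2.fitLine(b[:,:2].astype(np.float32),cv2.DIST_HUBER,0,.01,.01).ravel()
        print(n,'bar',len(b),b.mean(0).round(4),'yaw',np.arctan2(-vx*np.sign(vy),abs(vy)),b[:,1].min(),b[:,1].max(),np.percentile(b[:,2],[5,50,95]).round(3))
    rgb=z['p'].reshape(-1,3).astype(int)
    m=(q[:,0]>.49)&(q[:,0]<.7)&(q[:,1]>-.08)&(q[:,1]<.18)&(q[:,2]>.07)&(q[:,2]<.12)
    if n=='top0': t=.105
    L=q[m]; 
    A=np.c_[L[:,:2],np.ones(len(L))]
    w=np.ones(len(L))
    for _ in range(20):
        s=np.linalg.lstsq(A*w[:,None],L[:,2]*w,rcond=None)[0]; r=L[:,2]-A@s; w=1/np.maximum(1,abs(r)/.002)
    print('plane',s.round(4),'ang',np.hypot(s[0],s[1]),'dir',np.arctan2(-s[1],-s[0]),np.std(r),len(L))
    hull=cv2.minAreaRect(L[abs(r)<.006][:,:2].astype(np.float32)); print(hull, )
    m=abs(r)<.006
    np.save('pics/L_%s.npy'%n,L[m])
```

```text
top0 bar 183 [0.4681 0.0393 0.1059] yaw 0.097010806 -0.01892273096741115 0.08966748688474208 [0.103 0.106 0.109]
plane [-0.14   -0.0153  0.1709] ang 0.14085525907373567 dir 0.10881014238890792 0.005004533573207653 4438
((0.5695692896842957, 0.046708084642887115), (0.17283667623996735, 0.21780720353126526), 6.591198921203613)
scene0 bar 180 [0.4695 0.0389 0.106 ] yaw 0.09078498 -0.019636435126126214 0.08909535092111036 [0.101 0.106 0.11 ]
plane [-0.1424 -0.0154  0.1731] ang 0.14321115425977626 dir 0.10773560056522036 0.002978049999722071 5305
((0.5725686550140381, 0.04699671268463135), (0.1753682941198349, 0.21831083297729492), 6.643975734710693)
```

Run:
```python
from h import *
t=.11;u=np.array([np.cos(t),np.sin(t)]);w=np.array([-np.sin(t),np.cos(t)])
for n in ['top0','scene0']:
    q=pts(load(n)).reshape(-1,3)
    m=(q[:,0]>.4)&(q[:,0]<.7)&(q[:,1]>-.1)&(q[:,1]<.2)&(q[:,2]>.07)&(q[:,2]<.13)
    q=q[m];U=q[:,:2]@u;W=q[:,:2]@w
    h,e=np.histogram(U,np.arange(.44,.70,.003));print(n,[(round(a,3),int(b)) for a,b in zip(e,h)if b])
    m=(U<.474); print('bar U',U[m].min(),U[m].mean(),np.median(U[m]),'W',np.percentile(W[m],[1,99]))
    mm=m&(W>-.04)&(W<.02);print('inner bar U mean',U[m&(W>-.045)&(W<.025)].mean())
    m=(U>.52)&(U<.64);print('lid W',np.percentile(W[m],[.5,99.5]),'lid U pct in mid', np.percentile(U[(U>.49)],[.5,99.5]))
```

```text
top0 [(np.float64(0.461), 1), (np.float64(0.464), 59), (np.float64(0.467), 50), (np.float64(0.47), 45), (np.float64(0.473), 18), (np.float64(0.476), 11), (np.float64(0.479), 9), (np.float64(0.482), 8), (np.float64(0.485), 8), (np.float64(0.488), 10), (np.float64(0.491), 9), (np.float64(0.494), 7), (np.float64(0.497), 8), (np.float64(0.5), 9), (np.float64(0.503), 32), (np.float64(0.506), 85), (np.float64(0.509), 159), (np.float64(0.512), 91), (np.float64(0.515), 93), (np.float64(0.518), 94), (np.float64(0.521), 96), (np.float64(0.524), 75), (np.float64(0.527), 86), (np.float64(0.53), 98), (np.float64(0.533), 91), (np.float64(0.536), 89), (np.float64(0.539), 86), (np.float64(0.542), 90), (np.float64(0.545), 96), (np.float64(0.548), 85), (np.float64(0.551), 94), (np.float64(0.554), 91), (np.float64(0.557), 96), (np.float64(0.56), 83), (np.float64(0.563), 86), (np.float64(0.566), 85), (np.float64(0.569), 93), (np.float64(0.572), 87), (np.float64(0.575), 82), (np.float64(0.578), 90), (np.float64(0.581), 91), (np.float64(0.584), 82), (np.float64(0.587), 83), (np.float64(0.59), 92), (np.flo
[... 1986 characters left out ...]
(0.605), 90), (np.float64(0.608), 104), (np.float64(0.611), 115), (np.float64(0.614), 113), (np.float64(0.617), 100), (np.float64(0.62), 111), (np.float64(0.623), 105), (np.float64(0.626), 112), (np.float64(0.629), 95), (np.float64(0.632), 96), (np.float64(0.635), 68), (np.float64(0.638), 102), (np.float64(0.641), 97), (np.float64(0.644), 129), (np.float64(0.647), 154), (np.float64(0.65), 220), (np.float64(0.653), 128), (np.float64(0.656), 104), (np.float64(0.659), 29), (np.float64(0.662), 1)]
bar U 0.46177127779960886 0.4701714368444834 0.47061516549401927 W [-0.07128233  0.03737457]
inner bar U mean 0.4701265388383596
lid W [-0.12450228  0.09118047] lid U pct in mid [0.50049888 0.65912121]
```

```bash
cat >> h.py <<'E'
from scipy.spatial.transform import Rotation as R
def downrot(jawdeg):
    # tool z down, tool y at world angle jawdeg
    a=np.deg2rad(jawdeg); y=np.array([np.cos(a),np.sin(a),0]);zz=np.array([0,0,-1.]);return R.from_matrix(np.c_[np.cross(y,zz),y,zz])
def inc(targets,pos=None,rot=None):
    s=ctrl.get_state(); pos=s['eef_pos'] if pos is None else np.array(pos); r=R.from_quat(s['tcp_rot']) if rot is None else rot
    for p,t in targets:
        tt=r if t is None else t
        print(((r.inv()*tt).as_rotvec()).round(4),(r.inv().apply(np.array(p)-pos)*100).round(2))
def st():
    s=ctrl.get_state();print('t',round(s['time'],2),'p',s['eef_pos'].round(4),'R',R.from_quat(s['tcp_rot']).as_matrix().round(3).tolist(),'F',s['contact_force'].round(1),'op',round(s['opening'],3),'q',s['qpos'].round(2))
E
python3 - <<'E'
from h import *
st()
inc([((.41,-.35,.22),downrot(-30)),((.43,-.2,.22),downrot(-15)),((.4683,.0351,.2),downrot(6.3))])
E
```

```text
t 0.15 p [ 0.223  -0.6365  0.2163] R [[0.944, 0.33, -0.0], [0.33, -0.944, 0.002], [0.0, -0.002, -1.0]] F [-0.1 -0.3 -1. ] op 0.999 q [-1.38  0.29  1.58 -0.    1.28 -0.15]
[-0.0017 -0.0009 -0.7104] [ 27.12 -20.86  -0.32]
[-0.0016 -0.0011 -0.9722] [ 33.97 -34.36  -0.29]
[-0.0014 -0.0015 -1.3439] [ 45.35 -55.28   1.75]
```

Emit:
servo_tool:
  increments: "0 0 -0.7 27 -21 -0.3 2.6;0 0 -0.7 27 -21 -0.3 2.6;0 0 -0.7 27 -21 -0.3 2.6;0 0 -0.7 27 -21 -0.3 2.6;0 0 -0.7 27 -21 -0.3 2.6;0 0 -0.7 27 -21 -0.3 2.6;0 0 -0.7 27 -21 -0.3 2.6;0 0 -0.7 27 -21 -0.3 2.6;0 0 -0.97 34 -34.4 -0.3 2.6;0 0 -0.97 34 -34.4 -0.3 2.6"

```text
time: 0.98
eef_pos: [0.4181, -0.2728, 0.2201]
tcp_rot: [0.798, 0.602, 0.0, -0.0]
contact_force: [-0.3, -0.1, -0.3]
opening: 0.308
```

Run:
```python
from h import *
st()
inc([((.43,-.2,.22),downrot(-15)),((.4683,.0351,.2),downrot(6.3))])
```

```text
t 0.98 p [ 0.4181 -0.2728  0.2201] R [[0.274, 0.962, -0.0], [0.962, -0.274, 0.0], [0.0, -0.0, -1.0]] F [-0.3 -0.1 -0.3] op 0.308 q [-0.78 -0.11  2.    0.    1.26 -0.5 ]
[-0.0002 -0.0003 -0.016 ] [ 7.33 -0.86  0.01]
[-2.000e-04 -4.000e-04 -3.878e-01] [30.98 -3.62  2.02]
```

Emit:
servo_tool:
  increments: "0 0 -0.38 31 -3.6 2 2.6;0 0 -0.38 31 -3.6 2 2.6;0 0 -0.38 31 -3.6 2 2.6;0 0 -0.38 31 -3.6 2 2.6;0 0 -0.38 31 -3.6 2 2.6;0 0 -0.38 31 -3.6 2 2.6;0 0 -0.38 31 -3.6 2 2.6;0 0 -0.38 31 -3.6 2 2.6;0 0 -0.38 31 -3.6 2 2.6;0 0 -0.38 31 -3.6 2 2.6"

```text
time: 1.82
eef_pos: [0.4696, 0.0338, 0.2]
tcp_rot: [0.671, 0.741, -0.0, -0.0]
contact_force: [1.3, -0.0, -0.2]
opening: 0.302
```

Run:
```python
from h import *
st()
inc([((.4683,.0351,.13),downrot(6.3)),((.4683,.0351,.096),downrot(6.3))])
grab('wrist','w1')
```

```text
t 1.82 p [0.4696 0.0338 0.2   ] R [[-0.099, 0.995, -0.001], [0.995, 0.099, -0.0], [-0.0, -0.001, -1.0]] F [ 1.3 -0.  -0.2] op 0.302 q [-0.14 -0.16  2.08 -0.    1.22 -0.24]
[-0.0009  0.0003 -0.0109] [ 0.14 -0.11  7.  ]
[-0.0009  0.0003 -0.0109] [ 0.14 -0.11 10.4 ]
```

View pics/w1.png

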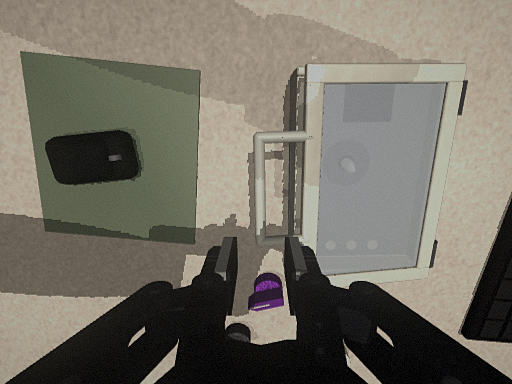

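The wrist view shows the bail bar at (261,190), centred between the fingers (230 and 295). The purple knob is at (266,290), out of the way.

Emit:
servo_tool:
  increments: "0 0 -0.01 0.1 -0.1 2.5 2.6;0 0 -0.01 0.1 -0.1 5 2.6;0 0 -0.01 0.1 -0.1 7 2.6;0 0 -0.01 0.1 -0.1 8.5 2.6;0 0 -0.01 0.1 -0.1 10 2.6;0 0 -0.01 0.1 -0.1 10.4 2.6;0 0 -0.01 0.1 -0.1 10.4 2.6"

```text
time: 2.45
eef_pos: [0.4678, 0.0326, 0.0951]
tcp_rot: [0.669, 0.743, -0.001, -0.001]
contact_force: [-1.0, -0.8, -0.3]
opening: 0.305
```

Run:
```python
from h import *
st()
grab('scene','s1')
img=cv2.imread('pics/s1.png')
cv2.imwrite('pics/s1a.png',cv2.resize(img[90:260,180:340],None,fx=3.5,fy=3.5,interpolation=3))
```

```text
t 2.45 p [0.4678 0.0326 0.0951] R [[-0.104, 0.995, -0.003], [0.995, 0.104, 0.0], [0.001, -0.003, -1.0]] F [-1.  -0.8 -0.3] op 0.305 q [-0.15 -0.03  2.17 -0.    1.01 -0.25]
```

View pics/s1a.png

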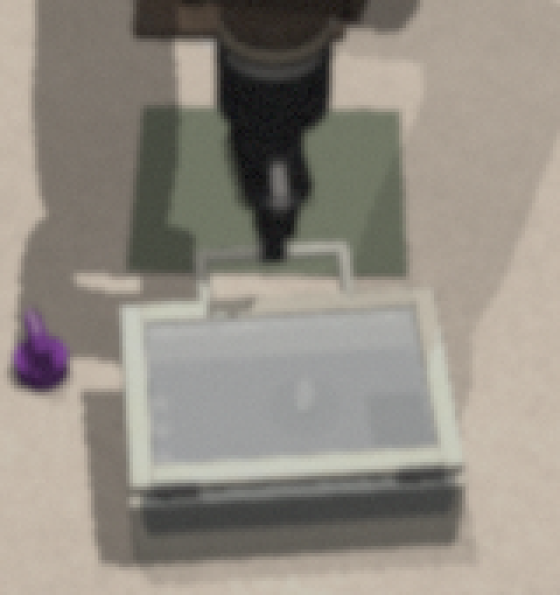

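The fingers straddle the bar near the middle, with the bar at about (275,248) in the crop. I'll close on it.

Emit:
servo_tool:
  increments: "0 0 0 0 0 0 0.4;0 0 0 0 0 0 0.4;0 0 0 0 0 0 0.4;0 0 0 0 0 0 0.4;0 0 0 0 0 0 0.4"
  grip_force: 35

```text
time: 2.92
eef_pos: [0.4692, 0.0338, 0.0969]
tcp_rot: [0.669, 0.744, 0.0, 0.0]
contact_force: [-0.1, 0.3, 0.4]
opening: 0.042
```

Run:
```python
from h import *
st()
t=.11;u=np.array([np.cos(t),np.sin(t),0])
s=ctrl.get_state();p0=s['eef_pos']; 
a0=.141; f=lambda a:.185*(-np.cos(a)*u+np.array([0,0,np.sin(a)]))
for k,a in enumerate(np.linspace(a0,1.833,23)):
    r=R.from_quat(s['tcp_rot']); print(k,round(a,3),(r.inv().apply(f(a)-f(a0))*100).round(2))
```

```text
t 2.92 p [0.4692 0.0338 0.0969] R [[-0.106, 0.994, 0.001], [0.994, 0.106, -0.0], [-0.0, 0.001, -1.0]] F [-0.1  0.3  0.4] op 0.042 q [-0.14 -0.03  2.17 -0.    1.01 -0.25]
0 0.141 [0. 0. 0.]
1 0.218 [ 0.    0.26 -1.4 ]
2 0.295 [ 0.    0.62 -2.77]
3 0.372 [ 0.    1.08 -4.12]
4 0.449 [ 0.    1.65 -5.42]
5 0.526 [ 0.01  2.32 -6.68]
6 0.602 [ 0.01  3.08 -7.88]
7 0.679 [ 0.01  3.93 -9.02]
8 0.756 [  0.02   4.87 -10.09]
9 0.833 [  0.02   5.89 -11.09]
10 0.91 [  0.02   6.98 -12.  ]
11 0.987 [  0.03   8.13 -12.83]
12 1.064 [  0.03   9.35 -13.56]
13 1.141 [  0.04  10.62 -14.21]
14 1.218 [  0.04  11.93 -14.75]
15 1.295 [  0.05  13.29 -15.19]
16 1.372 [  0.05  14.67 -15.52]
17 1.448 [  0.06  16.07 -15.75]
18 1.525 [  0.06  17.49 -15.86]
19 1.602 [  0.07  18.91 -15.87]
20 1.679 [  0.07  20.33 -15.77]
21 1.756 [  0.08  21.74 -15.56]
22 1.833 [  0.08  23.13 -15.24]
```

Run:
```python
from h import *
grab('scene','s2');grab('wrist','w2')
img=cv2.imread('pics/s2.png')
cv2.imwrite('pics/s2a.png',cv2.resize(img[120:220,200:320],None,fx=6,fy=6,interpolation=3))
z=load('s2');q=pts(z).reshape(-1,3);c=z['p'].reshape(-1,3).astype(int)
t=.11;u=np.array([np.cos(t),np.sin(t)]);w=np.array([-np.sin(t),np.cos(t)])
U=q[:,:2]@u;W=q[:,:2]@w
m=(c.min(1)>110)&(U<.477)&(U>.44)&(q[:,2]>.08)&(q[:,2]<.13)&(W>-.08)&(W<.05)
for a,b in [(-.06,-.035),(.0,.03)]:
    k=m&(W>a)&(W<b);print(k.sum(),U[k].mean(),q[k,2].mean(),q[k,2].max())
```

```text
18 0.47110790308466854 0.10809298013040647 0.1112831989514409
52 0.47070354643559636 0.1065337935628551 0.1108628881048096
```

View pics/s2a.png

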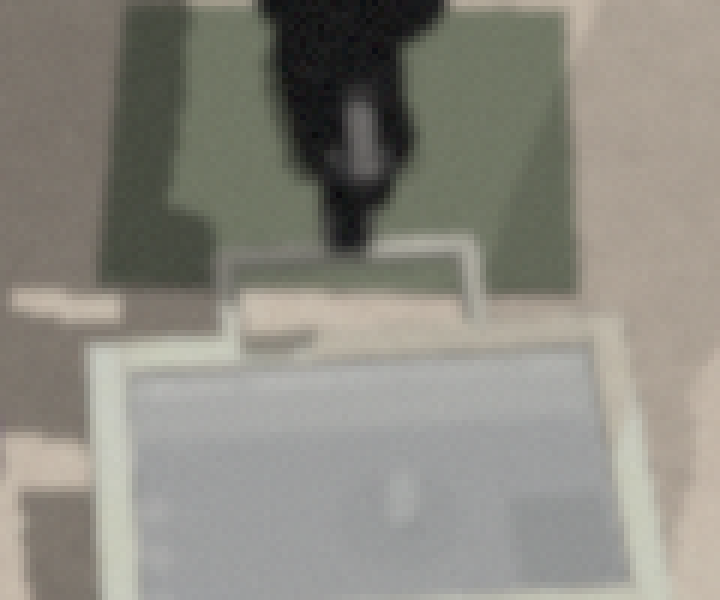

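View pics/w2.png

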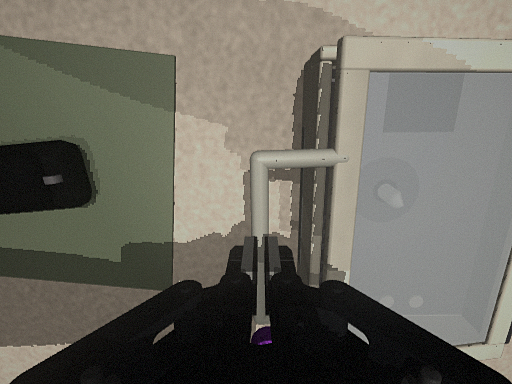

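Emit:
servo_tool:
  increments: "0 0 0 0 0 0 0;0 0 0 0 0 0 0"

```text
time: 3.18
eef_pos: [0.4689, 0.0338, 0.0964]
tcp_rot: [0.669, 0.744, 0.0, 0.0]
contact_force: [0.8, 0.3, -0.4]
opening: 0.001
```

Run:
```python
from h import *
st()
img=cv2.imread('pics/w2.png')
cv2.imwrite('pics/w2a.png',cv2.resize(img[130:360,190:340],None,fx=2.6,fy=2.6,interpolation=3))
z=load('w2');P=pts(z)
for v in (180,200,220,235,240,245,250,260,280,300): print(v,[P[v,u].round(3).tolist() for u in (245,250,256,261,266,272,278)])
```

```text
t 3.18 p [0.4689 0.0338 0.0964] R [[-0.106, 0.994, 0.0], [0.994, 0.106, -0.0], [-0.0, 0.0, -1.0]] F [ 0.8  0.3 -0.4] op 0.001 q [-0.14 -0.03  2.17 -0.    1.01 -0.25]
180 [[0.454, 0.042, 0.0], [0.46, 0.07, 0.104], [0.463, 0.072, 0.108], [0.465, 0.072, 0.108], [0.468, 0.072, 0.107], [0.479, 0.045, 0.002], [0.484, 0.046, 0.002]]
200 [[0.456, 0.023, -0.0], [0.461, 0.024, 0.0], [0.464, 0.06, 0.107], [0.467, 0.061, 0.108], [0.469, 0.061, 0.106], [0.481, 0.026, 0.001], [0.486, 0.027, 0.001]]
220 [[0.458, 0.004, 0.001], [0.463, 0.004, 0.0], [0.465, 0.049, 0.107], [0.468, 0.049, 0.107], [0.471, 0.049, 0.106], [0.483, 0.006, 0.001], [0.489, 0.007, 0.001]]
235 [[0.459, -0.012, 0.001], [0.464, -0.012, -0.0], [0.466, 0.04, 0.107], [0.469, 0.041, 0.108], [0.472, 0.04, 0.106], [0.485, -0.009, 0.002], [0.491, -0.009, -0.0]]
240 [[0.46, 0.042, 0.119], [0.463, 0.043, 0.12], [0.466, 0.043, 0.119], [0.469, 0.037, 0.107], [0.471, 0.043, 0.119], [0.474, 0.044, 0.121], [0.492, -0.015, -0.001]]
245 [[0.461, 0.042, 0.125], [0.463, 0.043, 0.125], [0.466, 0.043, 0.125], [0.47, 0.034, 0.107], [0.471, 0.044, 0.125], [0.474, 0.044, 0.124], [0.492, -0.019, 0.001]]
250 [[0.461, 0.043, 0.13], [0.463, 0.042, 0.129], [0.466, 0.043, 0.13], [0.47, 0.031, 0.107], [0.471, 0.043, 0.13], [0.474, 0.044, 0.131], [0.477, 0.044, 0.129]]
260 [[0.461, 0.042, 0.139], [0.464, 0.042, 0.139], [0.466, 0.043, 0.139], [0.47, 0.025, 0.107], [0.471, 0.043, 0.139], [0.473, 0.044, 0.14], [0.476, 0.044, 0.14]]
280 [[0.462, 0.044, 0.156], [0.464, 0.044, 0.156], [0.467, 0.035, 0.143], [0.472, 0.012, 0.108], [0.471, 0.04, 0.149], [0.473, 0.045, 0.156], [0.475, 0.045, 0.157]]
300 [[0.463, 0.044, 0.168], [0.465, 0.036, 0.158], [0.468, 0.026, 0.144], [0.473, -0.002, 0.108], [0.472, 0.029, 0.149], [0.473, 0.041, 0.163], [0.474, 0.045, 0.168]]
```

View pics/w2a.png

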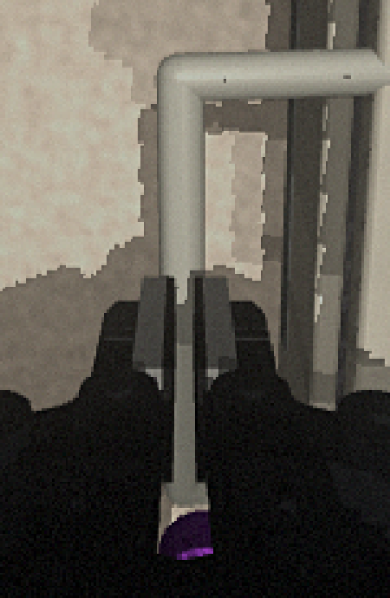

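Run:
```python
from h import *
z=load('s2');P=pts(z)
for v in range(150,170): print(v,[(P[v,u].round(3).tolist(),z['p'][v,u].tolist()) for u in (256,258,260)])
z=load('wrist0');P=pts(z)
print('w0 finger', [P[v,u].round(3).tolist() for v,u in [(250,175),(252,170),(255,160),(250,350),(256,360),(300,170),(250,172)]])
```

```text
150 [([0.531, 0.032, 0.202], [29, 31, 34]), ([0.529, 0.036, 0.2], [46, 45, 47]), ([0.529, 0.041, 0.2], [53, 52, 53])]
151 [([0.528, 0.032, 0.196], [21, 22, 22]), ([0.52, 0.036, 0.189], [33, 32, 33]), ([0.524, 0.041, 0.192], [40, 39, 37])]
152 [([0.518, 0.032, 0.184], [12, 10, 14]), ([0.518, 0.037, 0.184], [27, 29, 27]), ([0.516, 0.041, 0.182], [33, 35, 34])]
153 [([0.513, 0.032, 0.175], [23, 23, 23]), ([0.5, 0.037, 0.164], [24, 25, 25]), ([0.499, 0.041, 0.163], [30, 28, 30])]
154 [([0.504, 0.032, 0.164], [28, 28, 28]), ([0.499, 0.037, 0.159], [20, 20, 19]), ([0.501, 0.041, 0.162], [29, 30, 30])]
155 [([0.483, 0.032, 0.141], [26, 27, 29]), ([0.484, 0.037, 0.142], [24, 28, 28]), ([0.482, 0.042, 0.14], [38, 38, 38])]
156 [([0.483, 0.032, 0.137], [33, 33, 33]), ([0.483, 0.037, 0.137], [19, 23, 22]), ([0.484, 0.042, 0.138], [42, 42, 41])]
157 [([0.486, 0.032, 0.136], [34, 37, 35]), ([0.477, 0.037, 0.128], [20, 18, 23]), ([0.485, 0.042, 0.136], [48, 49, 46])]
158 [([0.481, 0.032, 0.129], [33, 33, 36]), ([0.485, 0.037, 0.133], [27, 29, 30]), ([0.481, 0.042, 0.128], [47, 47, 44])]
159 [([0.4
[... 841 characters left out ...]
100])]
166 [([0.383, 0.032, 0.004], [110, 116, 98]), ([0.383, 0.038, 0.003], [112, 117, 100]), ([0.381, 0.043, 0.002], [114, 120, 102])]
167 [([0.39, 0.032, 0.006], [121, 121, 107]), ([0.388, 0.038, 0.004], [122, 124, 108]), ([0.384, 0.043, 0.001], [122, 123, 109])]
168 [([0.388, 0.032, 0.001], [139, 134, 122]), ([0.388, 0.038, 0.001], [145, 140, 126]), ([0.386, 0.043, -0.001], [147, 143, 129])]
169 [([0.391, 0.032, 0.0], [170, 161, 148]), ([0.391, 0.038, -0.0], [173, 162, 149]), ([0.391, 0.043, -0.0], [173, 164, 152])]
w0 finger [[0.297, -0.613, 0.373], [0.219, -0.594, 0.251], [0.218, -0.59, 0.254], [0.248, -0.675, 0.25], [0.249, -0.677, 0.256], [0.2, -0.601, 0.259], [0.219, -0.594, 0.249]]
```

The fingers closed fully (opening 0.001) and the images put their tips near z = 0.116, which is above the bar. Measured against the images, the tips sit about 34 mm higher than the TCP reading implies. I'll trust the images: open, go 3.4 cm lower and re-check.

Emit:
servo_tool:
  increments: "0 0 0 0 0 0 2.6;0 0 0 0 0 0 2.6;0 0 0 0 0 0 2.6;0 0 0 0 0 0.5 2.6;0 0 0 0 0 1 2.6;0 0 0 0 0 1.5 2.6;0 0 0 0 0 2 2.6;0 0 0 0 0 2 2.6"

```text
time: 3.85
eef_pos: [0.4677, 0.0339, 0.0747]
tcp_rot: [0.669, 0.744, -0.001, -0.001]
contact_force: [-0.6, -0.2, 0.9]
opening: 0.306
```

Run:
```python
from h import *
st()
grab('wrist','w3');grab('scene','s3')
a=cv2.imread('pics/w3.png')[100:380,160:380];b=cv2.imread('pics/s3.png')[120:220,200:320]
cv2.imwrite('pics/c3.png',np.hstack([cv2.resize(a,(440,560)),cv2.resize(b,(360,560),interpolation=3)]))
```

```text
t 3.85 p [0.4677 0.0339 0.0747] R [[-0.106, 0.994, -0.003], [0.994, 0.106, 0.0], [0.001, -0.003, -1.0]] F [-0.6 -0.2  0.9] op 0.306 q [-0.14  0.    2.18  0.    0.96 -0.25]
```

View pics/c3.png

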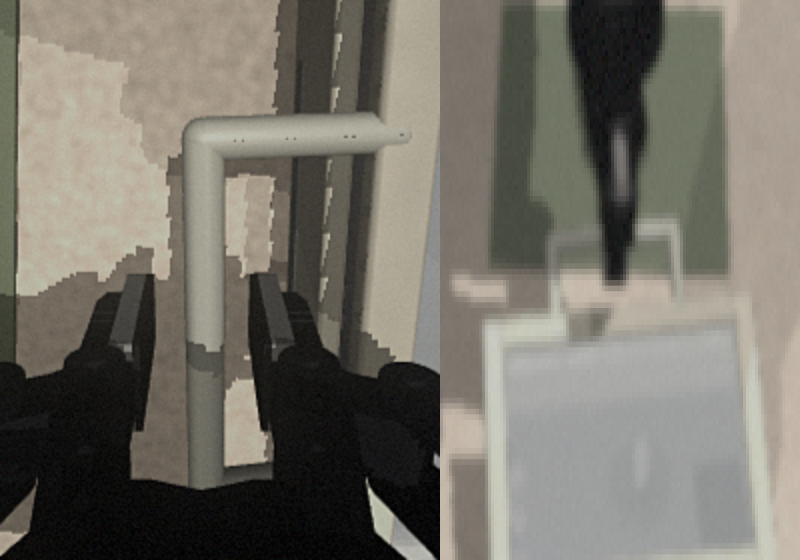

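Emit:
servo_tool:
  increments: "0 0 0 0 0 0.6 2.6;0 0 0 0 0 1.2 2.6;0 0 0 0 0 1.2 2.6;0 0 0 0 0 1.2 0.2;0 0 0 0 0 1.2 0.2;0 0 0 0 0 1.2 0.2;0 0 0 0 0 1.2 0.2"

```text
time: 4.53
eef_pos: [0.4686, 0.0338, 0.0641]
tcp_rot: [0.669, 0.744, -0.0, -0.0]
contact_force: [0.1, 0.3, -2.5]
opening: 0.105
```

Run:
```python
from h import *
st()
grab('wrist','w4')
cv2.imwrite('pics/w4a.png',cv2.resize(cv2.imread('pics/w4.png')[100:380,160:380],(440,560)))
```

```text
t 4.53 p [0.4686 0.0338 0.0641] R [[-0.106, 0.994, -0.001], [0.994, 0.106, -0.0], [0.0, -0.001, -1.0]] F [ 0.1  0.3 -2.5] op 0.105 q [-0.14  0.02  2.18 -0.    0.94 -0.25]
```

View pics/w4a.png

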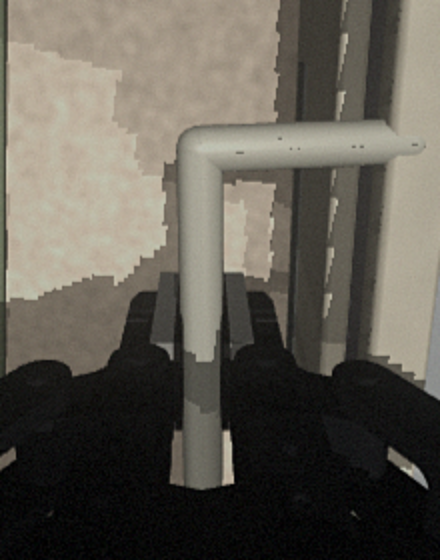

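The bar is gripped (opening 9 mm). Next I raise the lid along the arc.

Emit:
servo_tool:
  increments: "0 0 0 0 0.26 -1.4 0.2;0 0 0 0 0.62 -2.77 0.2;0 0 0 0 1.08 -4.12 0.2;0 0 0 0 1.65 -5.42 0.2;0 0 0 0 2.32 -6.68 0.2;0 0 0 0 3.08 -7.88 0.2;0 0 0 0 3.93 -9.02 0.2;0 0 0 0 4.87 -10.09 0.2;0 0 0 0 5.89 -11.09 0.2;0 0 0 0 6.98 -12 0.2"

```text
time: 5.42
eef_pos: [0.5349, 0.0415, 0.1843]
tcp_rot: [0.668, 0.744, -0.004, -0.004]
contact_force: [-7.9, 0.5, 3.3]
opening: 0.105
```

Run:
```python
from h import *
st()
grab('scene','s5')
cv2.imwrite('pics/s5a.png',cv2.resize(cv2.imread('pics/s5.png')[60:260,160:360],(600,600),interpolation=3))
```

```text
t 5.42 p [0.5349 0.0415 0.1843] R [[-0.106, 0.994, -0.012], [0.994, 0.106, 0.0], [0.002, -0.011, -1.0]] F [-7.9  0.5  3.3] op 0.105 q [-0.11  0.02  1.94 -0.    1.19 -0.22]
```

View pics/s5a.png

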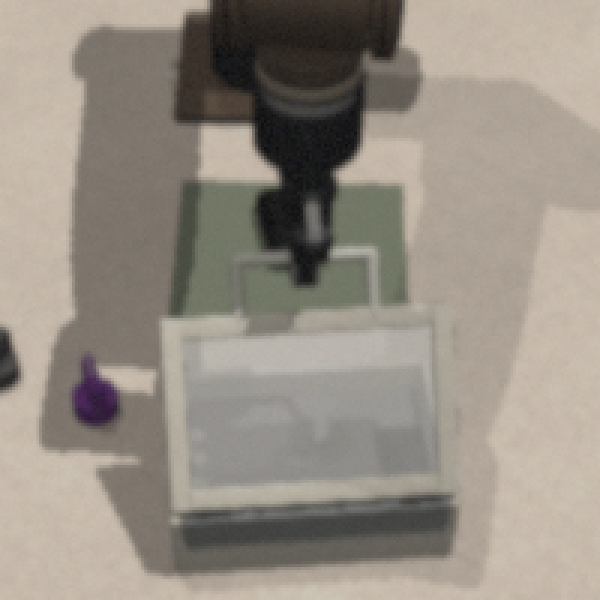

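Emit:
servo_tool:
  increments: "0 0 0 0 1.15 -0.83 0.2;0 0 0 0 2.37 -1.56 0.2;0 0 0 0 3.64 -2.21 0.2;0 0 0 0 4.95 -2.75 0.2;0 0 0 0 6.31 -3.19 0.2;0 0 0 0 7.69 -3.52 0.2;0 0 0 0 9.09 -3.75 0.2;0 0 0 0 10.51 -3.86 0.2;0 0 0 0 11.93 -3.87 0.2;0 0 0 0 13.35 -3.77 0.2"

```text
time: 6.3
eef_pos: [0.6709, 0.0568, 0.224]
tcp_rot: [0.668, 0.744, 0.0, -0.001]
contact_force: [-4.1, 3.6, 7.7]
opening: 0.101
```

Run:
```python
from h import *
st()
```

```text
t 6.3 p [0.6709 0.0568 0.224 ] R [[-0.106, 0.994, -0.002], [0.994, 0.106, 0.003], [0.003, -0.001, -1.0]] F [-4.1  3.6  7.7] op 0.101 q [-0.07  0.28  1.57  0.    1.29 -0.17]
```

Emit:
servo_tool:
  increments: "0 0 0 0 1.41 0.21 0.2;0 0 0 0 2.8 0.53 0.2;0 0 0 0 2.8 0.53 0.2"

```text
time: 6.55
eef_pos: [0.701, 0.0601, 0.2177]
tcp_rot: [0.668, 0.744, 0.002, 0.0]
contact_force: [2.2, 4.7, 0.8]
opening: 0.1
```

```bash
cat > lid.py <<'E'
from h import *
def lidang(n,W=(-.13,.1)):
    z=load(n);q=pts(z).reshape(-1,3);c=z['p'].reshape(-1,3).astype(int)
    t=.11;u=np.array([np.cos(t),np.sin(t)]);w=np.array([-np.sin(t),np.cos(t)])
    U=q[:,:2]@u-.6525;V=q[:,:2]@w+.0165
    m=(abs(U)<.1)&(abs(V)<.112)&(q[:,2]>.095)&(q[:,2]<.225)&(c.min(1)>60)
    m&=(U*0+abs(V)>.07)   # side stiles only (away from gripper)
    X,Z=U[m],q[m,2]
    l=np.array([X,Z]).T.astype(np.float32)
    vx,vz,x0,z0=cv2.fitLine(l,cv2.DIST_HUBER,0,.005,.005).ravel()
    if vz<0:vx,vz=-vx,-vz
    print(n,m.sum(),'lid angle deg',np.degrees(np.arctan2(vz,-vx)),'U at z=.075',x0+(0.075-z0)*vx/vz,'resid',np.median(abs((l-[x0,z0])@[vz,-vx])))
E
python3 - <<'E'
from lid import *
st()
grab('scene','s6');grab('top','t6')
lidang('s6');lidang('t6')
a=cv2.imread('pics/s6.png')[60:260,160:360];b=cv2.imread('pics/t6.png')[100:260,160:320]
cv2.imwrite('pics/c6.png',np.hstack([cv2.resize(a,(400,400)),cv2.resize(b,(400,400))]))
E
```

```text
t 6.55 p [0.701  0.0601 0.2177] R [[-0.106, 0.994, 0.003], [0.994, 0.106, 0.003], [0.003, 0.004, -1.0]] F [2.2 4.7 0.8] op 0.1 q [-0.06  0.35  1.5   0.    1.29 -0.17]
s6 980 lid angle deg 105.34912 U at z=.075 0.0025920775 resid 0.001541786
t6 466 lid angle deg 105.31086 U at z=.075 -0.0011008866 resid 0.0014715373
```

View pics/c6.png

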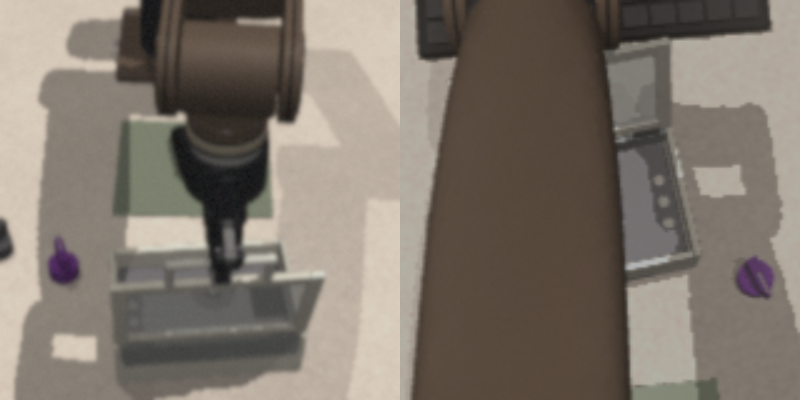

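Both cameras read about 105.3°. I'll release and rise straight up.

Emit:
servo_tool:
  increments: "0 0 0 0 0 0 2.6;0 0 0 0 0 0 2.6;0 0 0 0 0 0 2.6;0 0 0 0 0 -1.5 2.6;0 0 0 0 0 -3.5 2.6;0 0 0 0 0 -6 2.6;0 0 0 0 0 -9 2.6;0 0 0 0 0 -9 2.6"

```text
time: 7.32
eef_pos: [0.7014, 0.0577, 0.3169]
tcp_rot: [0.669, 0.743, 0.004, 0.006]
contact_force: [0.5, -0.1, 1.6]
opening: 0.304
```

Run:
```python
from lid import *
st()
grab('scene','s7')
lidang('s7')
inc([((.50,-.15,.30),downrot(-10)),((.455,-.2215,.2),downrot(-22))])
# knob from top0/scene0
for n in ['top0','scene0','t6','s6']:
    z=load(n);q=pts(z).reshape(-1,3);c=z['p'].reshape(-1,3).astype(int)
    m=(abs(q[:,0]-.455)<.06)&(abs(q[:,1]+.222)<.05)&(q[:,2]>.005)&(q[:,2]<.06)&(c.max(1)<110)
    k=q[m]; print(n,m.sum(),k.mean(0).round(4), 'skirt',q[m&(q[:,2]<.024)].mean(0).round(4),'top',q[m&(q[:,2]>.04)].mean(0).round(4))
```

```text
t 7.32 p [0.7014 0.0577 0.3169] R [[-0.105, 0.994, 0.014], [0.994, 0.105, -0.001], [-0.003, 0.014, -1.0]] F [ 0.5 -0.1  1.6] op 0.304 q [-0.06  0.29  1.39 -0.    1.44 -0.17]
s7 993 lid angle deg 105.76686 U at z=.075 0.0016528368 resid 0.0014733142
[0.0108 0.0006 0.2801] [-18.54 -22.17   1.2 ]
[ 0.0109 -0.0005  0.4895] [-25.16 -27.5   11.16]
top0 182 [ 0.4574 -0.2209  0.0282] skirt [ 0.4577 -0.2204  0.019 ] top [ 0.4578 -0.2228  0.0435]
scene0 203 [ 0.4676 -0.22    0.0271] skirt [ 0.4701 -0.2178  0.0167] top [ 0.463  -0.2221  0.0443]
t6 160 [ 0.4564 -0.22    0.028 ] skirt [ 0.4571 -0.2199  0.0186] top [ 0.4558 -0.2214  0.0442]
s6 192 [ 0.4671 -0.2197  0.0261] skirt [ 0.4696 -0.2175  0.0166] top [ 0.4605 -0.2208  0.0436]
```

Run:
```python
from lid import *
z=load('top0');K,T=z['K'],z['T'];Ti=np.linalg.inv(T)
r=Ti[:3,:3]@np.linalg.inv(K)@[230.9,191.3,1];o=Ti[:3,3];print('shaft guess',(o+r*(.068-o[2])/r[2]).round(3))
inc([((.52,-.03,.25),downrot(0))])
```

```text
shaft guess [0.557 0.058 0.068]
[0.0107 0.0015 0.1056] [ -6.81 -18.97   6.21]
```

Run:
```python
from lid import *
inc([((.545,.09,.24),downrot(0))])
```

```text
[0.0107 0.0015 0.1056] [  4.86 -15.23   7.23]
```

Emit:
servo_tool:
  increments: "0 0 0.1 4.9 -15.2 0 2.6;0 0 0.1 4.9 -15.2 0 2.6;0 0 0.1 4.9 -15.2 3 2.6;0 0 0.1 4.9 -15.2 7.2 2.6;0 0 0.1 4.9 -15.2 7.2 2.6;0 0 0.1 4.9 -15.2 7.2 2.6;0 0 0.1 4.9 -15.2 7.2 2.6"

```text
time: 7.95
eef_pos: [0.5414, 0.0908, 0.2337]
tcp_rot: [0.705, 0.709, -0.001, -0.001]
contact_force: [1.4, 0.7, 1.2]
opening: 0.303
```

Run:
```python
from lid import *
st()
grab('wrist','w8')
```

```text
t 7.95 p [0.5414 0.0908 0.2337] R [[-0.006, 1.0, -0.003], [1.0, 0.006, -0.0], [-0.0, -0.003, -1.0]] F [1.4 0.7 1.2] op 0.303 q [-0.02 -0.    1.87 -0.    1.28 -0.02]
```

View pics/w8.png

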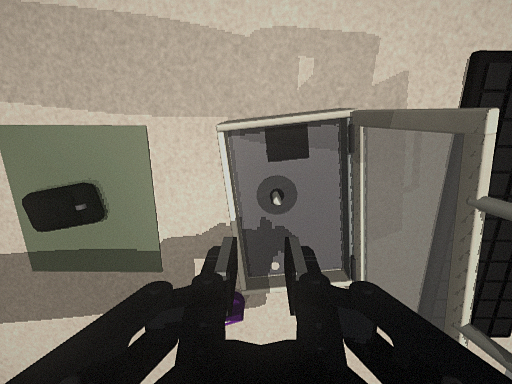

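Emit:
servo_tool:
  increments: "0 0 0 1 0 3 2.6;0 0 0 2.5 0 6 2.6;0 0 0 3 0.5 8 2.6;0 0 0 3 0.5 8 2.6;0 0 0 3 0.5 8 2.6;0 0 0 3 0.5 8 2.6"

```text
time: 8.5
eef_pos: [0.55, 0.1205, 0.1577]
tcp_rot: [0.705, 0.709, 0.002, 0.002]
contact_force: [-0.6, 0.9, 0.8]
opening: 0.304
```

Run:
```python
from lid import *
st()
grab('wrist','w9')
cv2.imwrite('pics/w9a.png',cv2.resize(cv2.imread('pics/w9.png')[130:270,200:360],None,fx=5,fy=4.28,interpolation=3))
z=load('w9');P=pts(z)
q=P.reshape(-1,3)
m=(abs(q[:,0]-.557)<.02)&(abs(q[:,1]-.058)<.02)&(q[:,2]>.063)&(q[:,2]<.073)
k=q[m];print(m.sum(),k.mean(0),np.percentile(k,[2,50,98],axis=0).round(4).tolist())
```

```text
t 8.5 p [0.55   0.1205 0.1577] R [[-0.006, 1.0, 0.005], [1.0, 0.006, -0.0], [-0.0, 0.005, -1.0]] F [-0.6  0.9  0.8] op 0.304 q [ 0.04  0.1   1.91 -0.    1.13  0.03]
98 [0.56077983 0.05785136 0.06719099] [[0.5564, 0.0523, 0.0638], [0.5611, 0.0578, 0.0674], [0.5661, 0.0626, 0.0694]]
```

View pics/w9a.png

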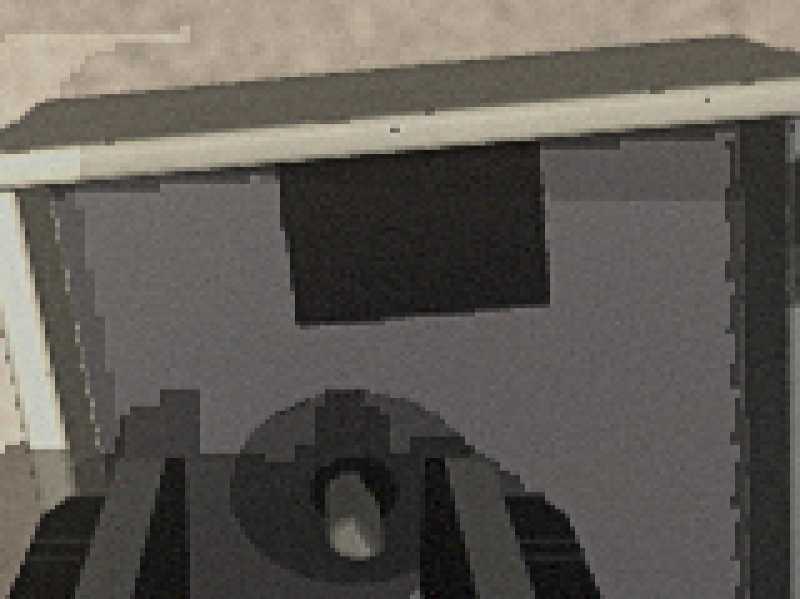

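Emit:
servo_tool:
  increments: "0 0 0 -4 0 0 2.6;0 0 0 -8 0.5 0 2.6;0 0 0 -12 1 0 2.6;0 0 0 -14 1 2 2.6;0 0 0 -14 1 5 2.6;0 0 0 -14 1 6.5 2.6;0 0 0 -14 1 6.5 2.6;0 0 0 -14 1 6.5 2.6"

```text
time: 9.22
eef_pos: [0.559, -0.0197, 0.0911]
tcp_rot: [0.705, 0.709, 0.0, 0.001]
contact_force: [0.3, 0.2, 0.2]
opening: 0.306
```

Run:
```python
from lid import *
st()
grab('wrist','w10')
z=load('w10');P=pts(z)
uv=proj(z,[.561,.058,.068])[0];print(uv)
u0,v0=map(int,uv)
cv2.imwrite('pics/w10a.png',cv2.resize(cv2.imread('pics/w10.png')[max(0,v0-45):v0+45,u0-60:u0+60],None,fx=6.6,fy=6.6,interpolation=2))
q=P.reshape(-1,3)
m=(abs(q[:,0]-.561)<.012)&(abs(q[:,1]-.058)<.012)&(q[:,2]>.0655)&(q[:,2]<.073)
k=q[m];print(m.sum(),k.mean(0),np.percentile(k,[2,50,98],axis=0).round(4).tolist())
```

```text
t 9.22 p [ 0.559  -0.0197  0.0911] R [[-0.005, 1.0, 0.001], [1.0, 0.005, -0.0], [-0.0, 0.001, -1.0]] F [0.3 0.2 0.2] op 0.306 q [-0.22  0.17  1.96 -0.    1.01 -0.22]
[264.07973431 100.95393613]
251 [0.56044533 0.05652717 0.06797041] [[0.5562, 0.0517, 0.0659], [0.5604, 0.0563, 0.0681], [0.5652, 0.0619, 0.0698]]
```

View pics/w10a.png

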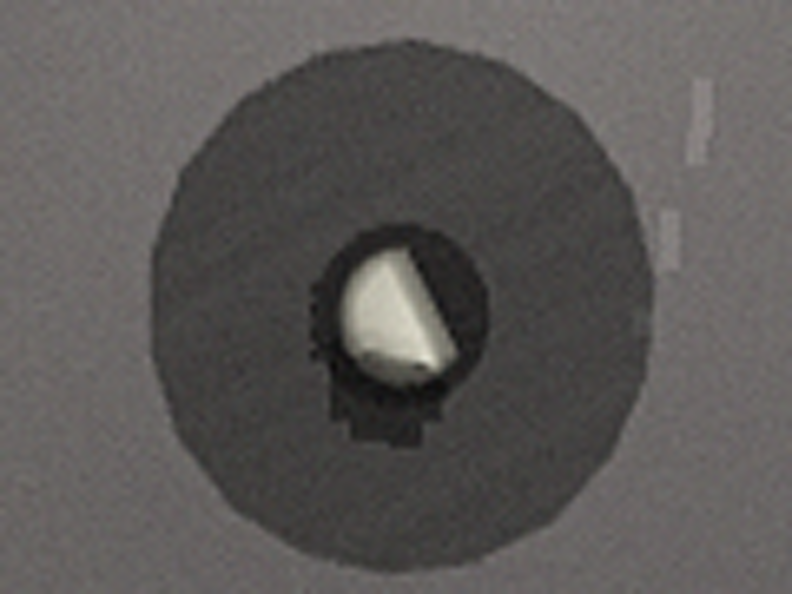

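Run:
```python
from h import *
z=load('w10');K,T=z['K'],z['T'];Ti=np.linalg.inv(T)
def bp(px,h):
    px=np.atleast_2d(px);r=np.c_[px,np.ones(len(px))]@np.linalg.inv(K).T@Ti[:3,:3].T;o=Ti[:3,3];return (o+r*((h-o[2])/r[:,2])[:,None])[:,:2]
c2p=lambda x,y:(264-60+(x+.5)/6.6-.5,100-45+(y+.5)/6.6-.5)
ring=[c2p(*a) for a in [(402,40),(402,573),(150,306),(655,306),(225,130),(580,130),(235,490),(565,500)]]
r=bp(ring,.042);A=np.c_[2*r,np.ones(len(r))];s=np.linalg.lstsq(A,(r**2).sum(1),rcond=None)[0];print('ring centre',s[:2],'rad',np.sqrt(s[2]+s[:2]@s[:2]))
a,b=bp([c2p(407,245),c2p(457,350)],.068);print('flat ends',a,b,np.linalg.norm(a-b));d=b-a;n=np.array([-d[1],d[0]]);n/=np.linalg.norm(n);print('normal deg',np.degrees(np.arctan2(n[1],n[0])),'off from ring centre',(a-s[:2])@n)
# flat foot edge at deck: dark side right of flat; bright pixels mask
g=z['p'].mean(2);crop=g[80:130,245:285]
m=(g>110);m[:80]=0;m[125:]=0;m[:,:245]=0;m[:,285:]=0
cs,_=cv2.findContours(m.astype(np.uint8),cv2.RETR_EXTERNAL,cv2.CHAIN_APPROX_NONE);c=max(cs,key=cv2.contourArea)[:,0].astype(float)
w=bp(c,.066);print('bright extents',w.min(0),w.max(0),w.mean(0))
nn=(w-s[:2])@n;tt=(w-s[:2])@[-n[1],n[0]];print('n',nn.min(),nn.max(),'t',tt.min(),tt.max())
```

```text
ring centre [0.56175136 0.05714574] rad 0.025570519264345674
flat ends [0.56163634 0.06317237] [0.56624905 0.05425302] 0.010041513465763839
normal deg 27.346091281592393 off from ring centre 0.0026662518340549116
bright extents [0.55618366 0.05282703] [0.56524045 0.06250928] [0.56067754 0.05721057]
n -0.005094413346411704 0.0021633655661045326 t -0.005166887965156947 0.005719221529470295
```

Run:
```python
from h import *
inc([((.545,-.12,.16),downrot(40)),((.527,-.253,.10),downrot(65))])
```

```text
[ 0.0031  0.002  -0.6923] [-10.04  -1.52  -6.79]
[ 0.0027  0.0028 -1.1286] [-23.33  -3.41  -0.78]
```

Emit:
servo_tool:
  increments: "0 0 0 0 0 -4 2.6;0 0 -0.69 -10 -1.5 -6.8 2.6;0 0 -0.69 -10 -1.5 -6.8 2.6;0 0 -0.69 -10 -1.5 -6.8 2.6;0 0 -1.13 -23.3 -3.4 -5 2.6;0 0 -1.13 -23.3 -3.4 -5 2.6;0 0 -1.13 -23.3 -3.4 -3 2.6;0 0 -1.13 -23.3 -3.4 -0.8 2.6;0 0 -1.13 -23.3 -3.4 -0.8 2.6;0 0 -1.13 -23.3 -3.4 -0.8 2.6"

```text
time: 10.1
eef_pos: [0.5254, -0.2537, 0.0982]
tcp_rot: [0.234, 0.972, -0.0, 0.0]
contact_force: [0.4, 0.3, 0.0]
opening: 0.301
```

Emit:
servo_tool:
  increments: "0 0 -0.1 0 0 0 2.6;0 0 -0.1 0 0 0 2.6"

```text
time: 10.27
eef_pos: [0.5272, -0.2533, 0.1006]
tcp_rot: [0.186, 0.983, -0.001, 0.002]
contact_force: [0.2, -0.5, 0.2]
opening: 0.306
```

Run:
```python
from h import *
st()
grab('wrist','w11')
```

```text
t 10.27 p [ 0.5272 -0.2533  0.1006] R [[-0.931, 0.365, 0.004], [0.365, 0.931, -0.003], [-0.004, -0.001, -1.0]] F [ 0.2 -0.5  0.2] op 0.306 q [-0.62  0.21  1.89 -0.    1.03 -1.82]
```

View pics/w11.png

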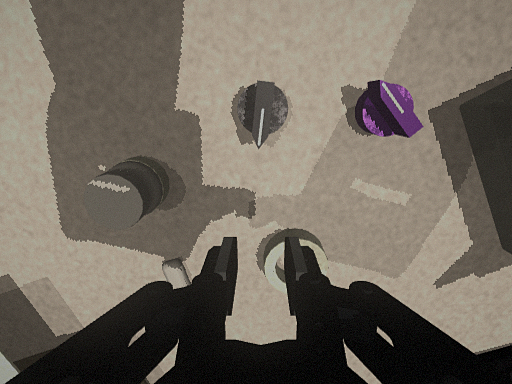

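Run:
```python
from h import *
img=cv2.imread('pics/w11.png')
cv2.imwrite('pics/w11a.png',cv2.resize(img[70:160,200:320],None,fx=6.6,fy=6.6,interpolation=2))
```

```text
(no output)
```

View pics/w11a.png

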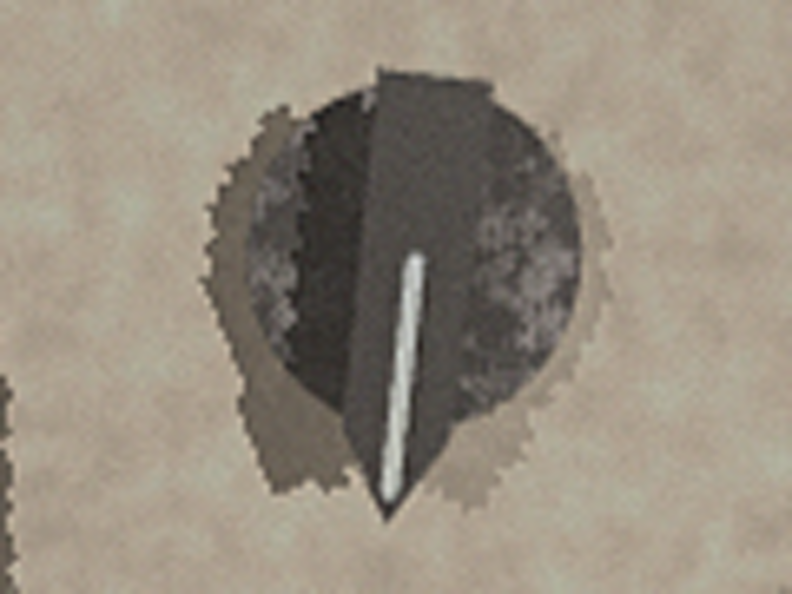

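Run:
```python
from h import *
z=load('w11');K,T=z['K'],z['T'];Ti=np.linalg.inv(T)
def bp(px,h):
    px=np.atleast_2d(px);r=np.c_[px,np.ones(len(px))]@np.linalg.inv(K).T@Ti[:3,:3].T;o=Ti[:3,3];return (o+r*((h-o[2])/r[:,2])[:,None])[:,:2]
c2p=lambda x,y:(200+(x+.5)/6.6-.5,70+(y+.5)/6.6-.5)
a,b,n,b1,b2,s1,s2=bp([c2p(*q) for q in [(417,256),(391,495),(388,515),(379,75),(492,90),(343,425),(452,425)]],.044)
d=b-a;th=np.degrees(np.arctan2(d[1],d[0]));print('line deg',th,np.linalg.norm(d))
mb=(b1+b2)/2;e=n-mb;print('nose-back deg',np.degrees(np.arctan2(e[1],e[0])),'len',np.linalg.norm(e),'thick',np.linalg.norm(b1-b2))
u=e/np.linalg.norm(e);print('axis from nose',n-.028*u,'from back',mb+.019*u)
sk=bp([c2p(*q) for q in [(248,250),(580,250)]],.010);print('skirt mid',sk.mean(0),np.linalg.norm(sk[0]-sk[1]))
P=pts(z);print('top z',P[90:110,258:262,2].mean())
th=np.radians(-15);print()
```

```text
line deg -27.744895367853474 0.02563237027161818
nose-back deg -27.81986269699641 len 0.04532205043513212 thick 0.011889995976661976
axis from nose [ 0.45895833 -0.22611395] from back [ 0.46044234 -0.22689704]
skirt mid [ 0.4590668 -0.2262435] 0.04120766675693874
top z 0.04747404680847233
```

Run:
```python
from h import *
inc([((.4595,-.2263,.10),downrot(62.2)),((.4595,-.2263,.04),downrot(62.2))])
```

```text
[-0.0009  0.0044  0.1082] [ 7.27 -0.    0.01]
[-0.0009  0.0044  0.1082] [7.3  0.   6.01]
```

Emit:
servo_tool:
  increments: "0 0 0.108 4 0 0 3.5;0 0 0.108 7.3 0 0 3.5;0 0 0.108 7.3 0 0 3.5;0 0 0.108 7.3 0 3 3.5;0 0 0.108 7.3 0 5 3.5;0 0 0.108 7.3 0 5 3.5;0 0 0.108 7.3 0 5 3.5"

```text
time: 10.9
eef_pos: [0.458, -0.2253, 0.0483]
tcp_rot: [0.24, 0.971, 0.0, -0.0]
contact_force: [0.9, -0.8, 0.9]
opening: 0.404
```

Run:
```python
from h import *
st()
grab('wrist','w12')
inc([((.4595,-.2263,.04),downrot(62.2))])
z=load('w12');P=pts(z)
cv2.imwrite('pics/w12a.png',cv2.resize(cv2.imread('pics/w12.png')[180:384,150:370],None,fx=2.8,fy=2.8,interpolation=2))
for v in range(230,262,4): print(v,[P[v,u].round(3).tolist() for u in (218,222,226,230,234,290,294,298,302)])
```

```text
t 10.9 p [ 0.458  -0.2253  0.0483] R [[-0.885, 0.466, -0.0], [0.466, 0.885, 0.0], [0.0, 0.0, -1.0]] F [ 0.9 -0.8  0.9] op 0.404 q [-0.66  0.14  2.09 -0.    0.91 -1.74]
[-0.0004  0.0022  0.0011] [-0.07  0.01  0.93]
230 [[0.457, -0.263, 0.001], [0.458, -0.26, 0.001], [0.46, -0.258, 0.0], [0.461, -0.255, 0.001], [0.455, -0.246, 0.021], [0.483, -0.214, 0.001], [0.484, -0.211, 0.001], [0.485, -0.208, 0.002], [0.487, -0.206, 0.0]]
234 [[0.46, -0.265, 0.001], [0.461, -0.262, 0.001], [0.463, -0.259, 0.001], [0.464, -0.256, 0.001], [0.465, -0.254, 0.001], [0.486, -0.215, 0.001], [0.486, -0.212, 0.003], [0.489, -0.21, 0.001], [0.49, -0.207, 0.0]]
238 [[0.438, -0.241, 0.069], [0.439, -0.239, 0.069], [0.44, -0.238, 0.069], [0.467, -0.258, 0.001], [0.469, -0.255, 0.0], [0.488, -0.217, 0.001], [0.457, -0.206, 0.068], [0.457, -0.204, 0.069], [0.459, -0.203, 0.068]]
242 [[0.439, -0.241, 0.073], [0.44, -0.239, 0.072], [0.441, -0.237, 0.072], [0.47, -0.26, 0.0], [0.472, -0.257, 0.0], [0.492, -0.218, -0.0], [0.459, -0.207, 0.069], [0.457, -0.205, 0.073], [0.458, -0.203, 0.074]]
246 [[0.439, -0.24, 0.077], [0.44, -0.238, 0.078], [0.442, -0.238, 0.074], [0.473, -0.262, 0.0], [0.475, -0.259, 0.0], [0.495, -0.22, 0.001], [0.461, -0.208, 0.069], [0.457, -0.205, 0.078], [0.459, -0.204, 0.077]]
250 [[0.439, -0.24, 0.081], [0.44, -0.238, 0.082], [0.444, -0.239, 0.075], [0.476, -0.263, 0.0], [0.478, -0.261, -0.0], [0.499, -0.221, 0.0], [0.462, -0.209, 0.071], [0.457, -0.206, 0.081], [0.458, -0.204, 0.081]]
254 [[0.439, -0.239, 0.085], [0.44, -0.237, 0.086], [0.446, -0.24, 0.075], [0.479, -0.265, 0.0], [0.481, -0.262, -0.0], [0.501, -0.223, 0.001], [0.464, -0.21, 0.071], [0.457, -0.206, 0.085], [0.458, -0.205, 0.084]]
258 [[0.439, -0.238, 0.09], [0.441, -0.237, 0.089], [0.447, -0.24, 0.076], [0.482, -0.267, 0.001], [0.484, -0.264, 0.001], [0.505, -0.224, 0.0], [0.466, -0.211, 0.071], [0.458, -0.207, 0.086], [0.457, -0.205, 0.089]]
```

View pics/w12a.png

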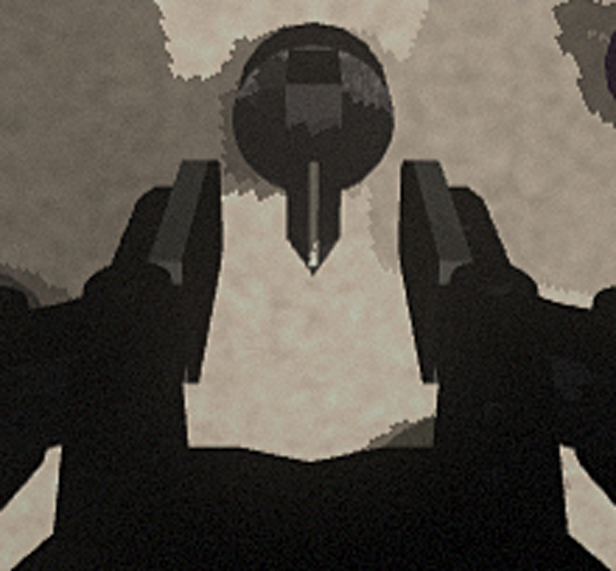

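Emit:
servo_tool:
  increments: "0 0 0 0 0 1.5 3.5;0 0 0 0 0 2.8 3.5;0 0 0 0 0 3.5 3.5;0 0 0 0 0 3.9 3.5;0 0 0 0 0 3.9 3.5;0 0 0 0 0 3.9 3.5"

```text
time: 11.45
eef_pos: [0.4584, -0.2259, 0.0097]
tcp_rot: [0.239, 0.971, -0.0, 0.001]
contact_force: [-0.1, 0.5, 0.4]
opening: 0.413
```

Run:
```python
from h import *
st()
grab('wrist','w13')
z=load('w13');P=pts(z)
cv2.imwrite('pics/w13a.png',cv2.resize(cv2.imread('pics/w13.png')[180:384,150:370],None,fx=2.8,fy=2.8,interpolation=2))
for v in range(230,250,3): print(v,[P[v,u].round(3).tolist() for u in (218,222,226,294,298,302)])
```

```text
t 11.45 p [ 0.4584 -0.2259  0.0097] R [[-0.885, 0.465, 0.001], [0.465, 0.885, -0.001], [-0.001, -0.0, -1.0]] F [-0.1  0.5  0.4] op 0.413 q [-0.66  0.21  2.1   0.    0.83 -1.74]
230 [[0.445, -0.25, -0.001], [0.446, -0.248, 0.0], [0.447, -0.245, 0.001], [0.467, -0.208, 0.0], [0.468, -0.205, 0.001], [0.469, -0.203, 0.001]]
233 [[0.446, -0.251, 0.001], [0.448, -0.249, 0.0], [0.448, -0.246, 0.001], [0.461, -0.207, 0.017], [0.47, -0.206, 0.001], [0.471, -0.204, 0.001]]
236 [[0.448, -0.252, -0.0], [0.449, -0.25, 0.0], [0.45, -0.248, 0.001], [0.46, -0.207, 0.021], [0.472, -0.207, 0.001], [0.473, -0.205, -0.001]]
239 [[0.439, -0.242, 0.031], [0.44, -0.24, 0.031], [0.441, -0.238, 0.03], [0.458, -0.207, 0.029], [0.458, -0.205, 0.032], [0.459, -0.203, 0.032]]
242 [[0.439, -0.241, 0.034], [0.439, -0.239, 0.036], [0.441, -0.238, 0.035], [0.459, -0.208, 0.031], [0.458, -0.205, 0.034], [0.459, -0.204, 0.034]]
245 [[0.439, -0.241, 0.038], [0.44, -0.239, 0.039], [0.442, -0.239, 0.034], [0.461, -0.208, 0.03], [0.458, -0.206, 0.038], [0.458, -0.204, 0.038]]
248 [[0.439, -0.24, 0.041], [0.44, -0.239, 0.041], [0.444, -0.239, 0.035], [0.461, -0.209, 0.032], [0.457, -0.206, 0.042], [0.459, -0.204, 0.04]]
```

View pics/w13a.png

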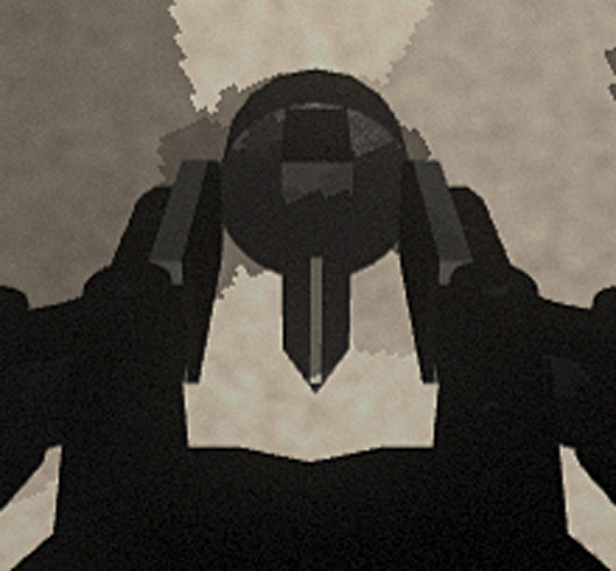

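Emit:
servo_tool:
  increments: "0 0 0 0 0 0.25 3.5;0 0 0 0 0 0.5 3.5;0 0 0 0 0 0.5 3.5;0 0 0 0 0 0.5 0.4;0 0 0 0 0 0.5 0.4;0 0 0 0 0 0.5 0.4;0 0 0 0 0 0.5 0.4;0 0 0 0 0 0.5 0.4"
  grip_force: 60

```text
time: 12.17
eef_pos: [0.4602, -0.2269, 0.0066]
tcp_rot: [0.24, 0.971, -0.001, 0.003]
contact_force: [-0.4, 1.6, 9.8]
opening: 0.128
```

Run:
```python
from h import *
st()
grab('wrist','w14')
cv2.imwrite('pics/w14a.png',cv2.resize(cv2.imread('pics/w14.png')[180:384,150:370],None,fx=2.8,fy=2.8,interpolation=2))
```

```text
t 12.17 p [ 0.4602 -0.2269  0.0066] R [[-0.885, 0.465, 0.005], [0.465, 0.885, -0.003], [-0.006, -0.0, -1.0]] F [-0.4  1.6  9.8] op 0.128 q [-0.66  0.22  2.1   0.    0.82 -1.74]
```

View pics/w14a.png

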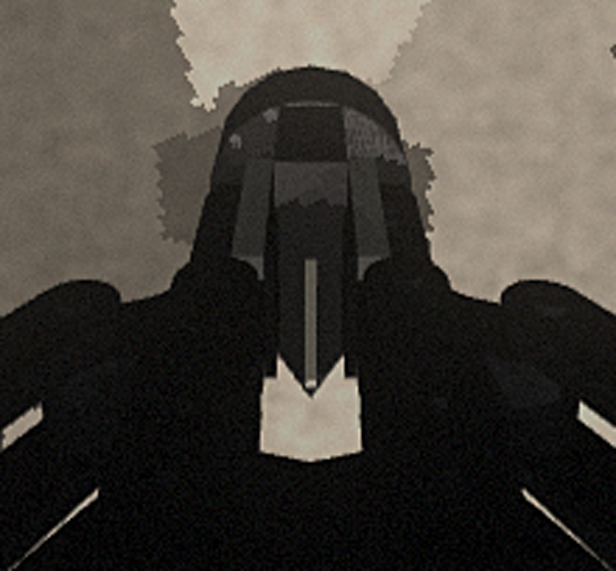

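Emit:
servo_tool:
  increments: "0 0 0 0 0 -2 0.4;0 0 0 0 0 -5 0.4;0 0 0 0 0 -9 0.4;0 0 0 0 0 -13 0.4;0 0 0 0 0 -13 0.4;0 0 0 0 0 -13 0.4"

```text
time: 12.72
eef_pos: [0.4596, -0.2268, 0.1372]
tcp_rot: [0.239, 0.971, -0.001, 0.003]
contact_force: [0.6, -0.6, -0.4]
opening: 0.13
```

Run:
```python
from h import *
st()
inc([((.5615,.0573,.135),downrot(117.3))])
```

```text
t 12.72 p [ 0.4596 -0.2268  0.1372] R [[-0.885, 0.465, 0.006], [0.465, 0.885, -0.005], [-0.007, -0.001, -1.0]] F [ 0.6 -0.6 -0.4] op 0.13 q [-0.66  0.01  2.05  0.    1.08 -1.74]
[-0.0047  0.0061 -0.9599] [ 4.18 29.9   0.16]
```

Emit:
servo_tool:
  increments: "0 0 -0.96 4.2 29.9 0 0.4;0 0 -0.96 4.2 29.9 0 0.4;0 0 -0.96 4.2 29.9 0 0.4;0 0 -0.96 4.2 29.9 0 0.4;0 0 -0.96 4.2 29.9 0 0.4;0 0 -0.96 4.2 29.9 0 0.4;0 0 -0.96 4.2 29.9 0 0.4;0 0 -0.96 4.2 29.9 0 0.4;0 0 -0.96 4.2 29.9 0 0.4;0 0 -0.96 4.2 29.9 0 0.4"

```text
time: 13.55
eef_pos: [0.5581, 0.0594, 0.1316]
tcp_rot: [-0.236, 0.972, 0.0, -0.002]
contact_force: [-0.1, -0.1, 0.2]
opening: 0.122
```

Emit:
servo_tool:
  increments: "0 0 0 0 0 0 0.4;0 0 0 0 0 0 0.4;0 0 0 0 0 0 0.4"

```text
time: 13.8
eef_pos: [0.5591, 0.0575, 0.1334]
tcp_rot: [-0.235, 0.972, 0.0, -0.0]
contact_force: [-0.0, -1.1, -0.7]
opening: 0.129
```

Run:
```python
from lid import *
st()
inc([((.5615,.0573,.135),downrot(117.3))])
grab('wrist','w15');grab('scene','s15')
lidang('s15')
a=cv2.imread('pics/s15.png')[60:260,160:360]
cv2.imwrite('pics/c15.png',np.hstack([cv2.resize(cv2.imread('pics/w15.png'),(400,300)),cv2.resize(a,(300,300),interpolation=3)]))
```

```text
t 13.8 p [0.5591 0.0575 0.1334] R [[-0.89, -0.456, -0.001], [-0.456, 0.89, -0.0], [0.001, 0.0, -1.0]] F [-0.  -1.1 -0.7] op 0.129 q [-0.08  0.12  1.93 -0.    1.09 -2.12]
[ 0.0003 -0.0007 -0.0027] [-0.21 -0.13 -0.16]
s15 994 lid angle deg 105.64393 U at z=.075 0.0014979821 resid 0.0014464678
```

View pics/c15.png

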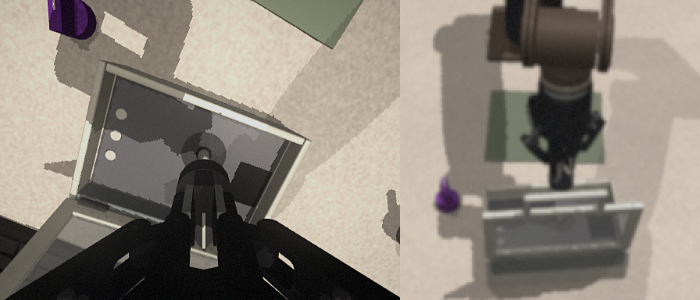

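Emit:
servo_tool:
  increments: "0 0 0 -0.27 -0.13 0 0.4;0 0 0 -0.27 -0.13 1.5 0.4;0 0 0 -0.27 -0.13 3 0.4;0 0 0 -0.27 -0.13 4.5 0.4;0 0 0 -0.27 -0.13 5.3 0.4;0 0 0 -0.27 -0.13 5.3 0.4;0 0 0 -0.27 -0.13 5.3 0.4"

```text
time: 14.48
eef_pos: [0.5624, 0.0587, 0.0807]
tcp_rot: [-0.236, 0.972, 0.0, -0.0]
contact_force: [-0.1, 0.2, -0.5]
opening: 0.122
```

Run:
```python
from lid import *
st()
inc([((.5621,.0576,.08),downrot(117.3))])
grab('wrist','w16')
cv2.imwrite('pics/w16a.png',cv2.resize(cv2.imread('pics/w16.png')[150:330,160:360],None,fx=3.2,fy=3.2,interpolation=2))
```

```text
t 14.48 p [0.5624 0.0587 0.0807] R [[-0.889, -0.458, -0.001], [-0.458, 0.889, 0.0], [0.001, 0.0, -1.0]] F [-0.1  0.2 -0.5] op 0.122 q [-0.08  0.2   1.95 -0.    0.99 -2.12]
[ 0.0003 -0.0005 -0.0002] [ 0.08 -0.09  0.07]
```

View pics/w16a.png

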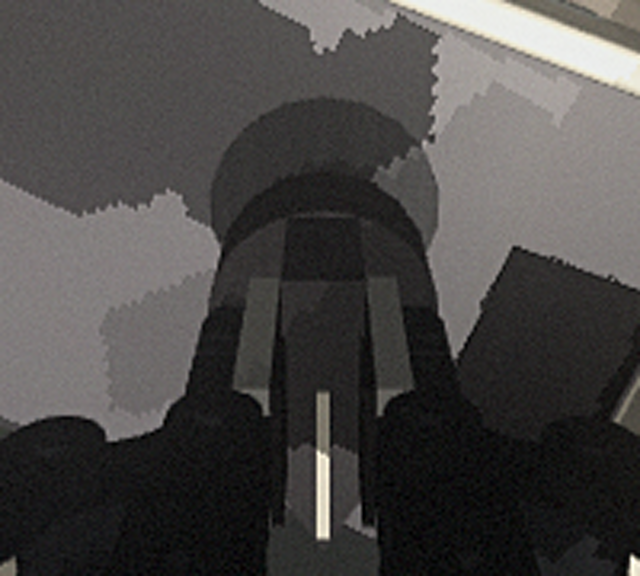

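Emit:
servo_tool:
  increments: "0 0 0 0.05 -0.06 0.3 0.4;0 0 0 0.05 -0.06 0.6 0.4;0 0 0 0.05 -0.06 0.9 0.4;0 0 0 0.05 -0.06 1.1 0.4;0 0 0 0.05 -0.06 1.1 0.4;0 0 0 0.05 -0.06 1.1 0.4"

```text
time: 15.03
eef_pos: [0.5622, 0.0581, 0.0696]
tcp_rot: [-0.236, 0.972, 0.0, -0.0]
contact_force: [-0.2, -0.3, 0.3]
opening: 0.132
```

Run:
```python
from lid import *
st();s=ctrl.get_state();print(s['wrist_torque'])
inc([((.5621,.0576,.07),downrot(117.3))])
```

```text
t 15.03 p [0.5622 0.0581 0.0696] R [[-0.889, -0.459, -0.0], [-0.459, 0.889, 0.0], [0.0, 0.0, -1.0]] F [-0.2 -0.3  0.3] op 0.132 q [-0.08  0.22  1.95  0.    0.97 -2.12]
[ 0.02475624 -0.01236718 -0.02507091]
[ 0.0002 -0.0003  0.0001] [ 0.03 -0.04 -0.04]
```

Emit:
servo_tool:
  increments: "0 0 0 0 0 0.2 0.4;0 0 0 0 0 0.4 0.4;0 0 0 0 0 0.6 0.4;0 0 0 0 0 0.8 0.4;0 0 0 0 0 0.8 0.4;0 0 0 0 0 0.8 0.4"

```text
time: 15.53
eef_pos: [0.5621, 0.0581, 0.0615]
tcp_rot: [-0.236, 0.972, 0.0, -0.0]
contact_force: [-0.2, -0.2, -0.6]
opening: 0.129
```

Emit:
servo_tool:
  increments: "0 0 0 0 0 0.2 0.4;0 0 0 0 0 0.3 0.4;0 0 0 0 0 0.3 0.4"

```text
time: 15.78
eef_pos: [0.5624, 0.0581, 0.0587]
tcp_rot: [-0.236, 0.972, -0.0, 0.0]
contact_force: [-0.2, 0.5, -0.3]
opening: 0.127
```

Emit:
servo_tool:
  increments: "0 0 0 0 0 0.2 0.4;0 0 0 0 0 0.3 0.4;0 0 0 0 0 0.3 0.4"

```text
time: 16.03
eef_pos: [0.5626, 0.0581, 0.0564]
tcp_rot: [-0.236, 0.972, -0.0, 0.0]
contact_force: [-1.6, -0.1, 4.9]
opening: 0.127
```

Emit:
servo_tool:
  increments: "0 0 0 0 0 0.2 0.4;0 0 0 0 0 0.3 0.4;0 0 0 0 0 0.3 0.4;0 0 0 0 0 0.3 0.4"

```text
time: 16.37
eef_pos: [0.5627, 0.0581, 0.054]
tcp_rot: [-0.236, 0.972, -0.0, 0.0]
contact_force: [-3.2, 0.3, 7.5]
opening: 0.128
```

Emit:
servo_tool:
  increments: "0 0 0 0 0 0.2 0.4;0 0 0 0 0 0.2 0.4;0 0 0 0 0 0.2 0.4;0 0 0 0 0 0.2 0.4"

```text
time: 16.7
eef_pos: [0.5627, 0.0581, 0.0525]
tcp_rot: [-0.236, 0.972, -0.0, 0.0]
contact_force: [-4.0, -0.6, 9.0]
opening: 0.125
```

Emit:
servo_tool:
  increments: "0 0 0 0.1 0 0.1 0.4;0 0 0 0.1 0 0.1 0.4;0 0 0 0.1 0 0.1 0.4;0 0 0 0.1 0 0.1 0.4"

```text
time: 17.03
eef_pos: [0.5628, 0.0581, 0.0524]
tcp_rot: [-0.236, 0.972, 0.0, 0.001]
contact_force: [-3.3, 1.5, 12.3]
opening: 0.126
```

Run:
```python
from lid import *
st()
grab('wrist','w17');grab('scene','s17');lidang('s17')
cv2.imwrite('pics/w17a.png',cv2.resize(cv2.imread('pics/w17.png')[150:330,160:360],None,fx=2.2,fy=2.2,interpolation=2))
a=cv2.imread('pics/s17.png')[:,60:440];cv2.imwrite('pics/s17a.png',cv2.resize(a,None,fx=2,fy=1.5,interpolation=3)[:590])
# knob top depth in camera frame, at grasp (w14), in air (w16), now
for n in ['w14','w15','w16','w17']:
    z=load(n); d=z['d'];print(n,d[272:312:8,258:263].mean(1).round(4), d[240:262:5,258:263].mean(1).round(4), 'skirt',d[218:226,255:266].mean().round(4),'top worldz',pts(z)[272:296,258:263,2].mean().round(4))
```

```text
t 17.03 p [0.5628 0.0581 0.0524] R [[-0.889, -0.459, 0.002], [-0.459, 0.889, 0.001], [-0.002, -0.001, -1.0]] F [-3.3  1.5 12.3] op 0.126 q [-0.08  0.24  1.96  0.    0.94 -2.12]
s17 1001 lid angle deg 105.49646 U at z=.075 0.0016779844 resid 0.001474437
w14 [0.1365 0.1374 0.1391 0.1399 0.1417] [0.1316 0.1321 0.1328 0.1335 0.1345] skirt 0.1469 top worldz 0.046
w15 [0.1369 0.1374 0.139  0.1406 0.1415] [0.1315 0.1323 0.133  0.1336 0.1344] skirt 0.1487 top worldz 0.1729
w16 [0.1359 0.138  0.1389 0.1405 0.1416] [0.1312 0.132  0.1329 0.1338 0.1345] skirt 0.1487 top worldz 0.1191
w17 [0.1365 0.1376 0.1389 0.1399 0.1423] [0.1318 0.1324 0.1332 0.1342 0.1346] skirt 0.147 top worldz 0.0909
```

View pics/w17a.png

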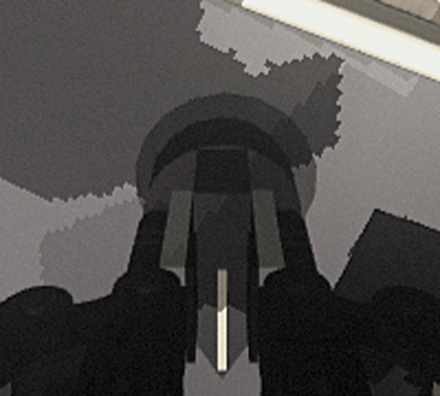

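View pics/s17a.png

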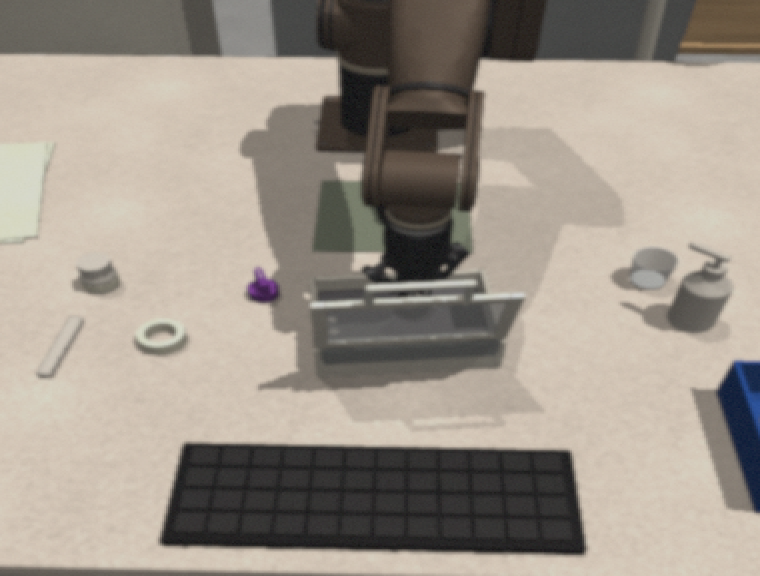

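Emit:
servo_tool:
  increments: "0 0 0 0 0 0 0.4;0 0 0 0 0 0 0.4;0 0 0 0 0 0 0.4;0 0 0 0 0 0 0.4;0 0 0 0 0 0 0.4;0 0 0 0 0 0 0.4"

```text
time: 17.63
eef_pos: [0.5627, 0.0581, 0.0524]
tcp_rot: [-0.236, 0.972, 0.0, 0.001]
contact_force: [-3.7, 0.9, 11.6]
opening: 0.127
```

Run:
```python
from h import *
st(); print(ctrl.sign_off())
```

```text
t 17.63 p [0.5627 0.0581 0.0524] R [[-0.889, -0.459, 0.002], [-0.459, 0.889, 0.001], [-0.002, -0.0, -1.0]] F [-3.7  0.9 11.6] op 0.127 q [-0.08  0.24  1.96  0.    0.94 -2.12]
the job is handed in; nothing more can be done
None
```

I raised the lid by its bail bar and left it open at about 105.5°. I then picked up the dark grey knob, turned it about 55° so its nose matched the shaft's flat (about 27°), pushed it home and pressed it in. I handed the job in at 17.6 s, still holding it pressed.

**Last checks**
- **Lid:** the last camera fit gives 105.5°.
- **Knob:** the tool is about 6 mm below the unpressed home height and pushes with about 12 N. The spring gives about 10 N at its stop, so the shaft should be at its stop. The knob's top reads 0.091 m, against 0.090 expected. Compared with the pick-up picture, it has not slipped in the grip.
- **Other things:** in the last scene picture the other visible objects, including the purple knob, look to be where they started. I judged this by eye and did not measure it.

**What failed or disagreed**
- **First grasp:** my first close on the lid bar missed, because the fingers shut above it.
- **Fingertip position:** the cameras put the fingertips about 34 mm further back than the stated tool geometry. I relied on the images from then on, and the second grasp held.
- **Sideways force:** a small side load of about 4 N remains on the tool while the knob is held pressed in.

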